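# Pin the swivel stand, peel a drip tray off the stack and hold it under the drain

## Robot

A 6-joint arm with a two-finger parallel gripper is mounted at the origin on the work surface. World frame = base frame: x ahead of the robot, y to its left, z up, the work surface at z = 0. Lengths are in m, angles in rad, forces in N, time in s.
With the tool pointing down it reaches from about 0.275 to 0.85 m from the base axis. Payload 5.2 kg.
Tool frame: the origin (TCP) lies at the very end of the fingers, on their centre line; the grasp point (between the pads) lies 19 mm behind it; z points along the fingers, y is the line along which they close (so a half turn about z gives the same grasp; the last joint's range is limited). The gripper opens to 85 mm and grips with 20 to 120 N. Pads are 22 mm wide; open, the fingers measure 114 mm over their backs; the gripper's body (76 mm by 85 mm) begins 54 mm behind the grasp point. The pads swing forward as they close: fully open they stand 13 mm farther back than shut.
Start: joints at [1.057, 0.259, 1.535, -0, 1.348, -0.203], TCP at [0.168, 0.524, 0.2] pointing down, gripper open.
Joint ranges: [-3.14, 3.14], [-0.91, 2.08], [0.19, 2.58], [-1.22, 4.36], [0.22, 2.71], [-3.12, 3.12]. Speed limits (rad/s): [2.57, 2.57, 3.14, 3.14, 3.14, 3.14].

## Interface

Orientations are given as a unit quaternion [x, y, z, w].
In Python, from station import r gives the robot as it stands.
- The arm moves only by the tool arm_command, never from a script. Its argument "increments" is a list of rows, each a list of 5 numbers: the finger opening in mm, from 0 to 85.4, then the shift along the tool's x, y, z scaled (see below), then the turn about the tool's z scaled (see below). A call has 1 to 20 rows; each row shifts and turns the commanded pose from where the row before left it, along the tool's axes as they then stand; what a row does not reach is not made up. The controller multiplies each number of a shift by 0.025 m and each number of a turn by 0.1 rad. A row lasts 1/10 s, in which the tool goes at most 50 mm and 8.59 degrees, less where a joint would pass 70% of its speed; a pose out of reach is approached as far as the arm can. A call with a number of a shift or a turn outside -1 to 1 is refused whole. A call with a gripper value outside its range is refused whole. The fingers move at their own pace and stop on an object; the grip force is fixed at half the most. Time passes only in rows, so rows that do not move let the fingers close. It gives the time, the measured TCP pose, the force, the opening and the grip force at its end, in the units of the state.
- r.sense(): the state, without advancing time (a new reading comes with each control period).
- r.camera(name): name is "scene" or "side" or "wrist"; returns a dict with "image" (420x560x3 uint8, red, green, blue), "mtx" (3x3 intrinsics, pixels), "k1" (the pictures are not rectified: a ray, as slopes to the right and down, at radius r is drawn at 1 + k1 r^2 times it, then the intrinsics apply), "rvec" (rotation vector, rad) and "tvec" (3), from world to camera coordinates, as OpenCV has them; the wrist camera has in their place "T_tool_cam" (4x4, takes a point from camera to tool coordinates, whose origin is the TCP and whose axes are the flange's). Camera axes: x right, y down, z forward; pixel columns grow to the right and rows downward; lengths in m; the calibration is good to about 2 mm. A picture is of the moment at which its call begins: read the wrist's pose just before it. There is no depth.
- r.hand_in(): hands the job in; it is judged then, once.
The state is a dict: "t": time; "joint_pos": joint angles; "qd": joint speeds; "effort": joint torques, N m; "ee_pos": TCP position; "eef_rot": TCP orientation; "wrist_force": force on the tool from outside, world axes, zero at the start; "moment": the same for the moment, N m; "opening": finger opening in m; "grasp_force": force on a finger pad.
Only numpy, scipy, OpenCV 4.12 (cv2) and the standard library are available. Lean on these libraries where they do the work, as an engineer would, in place of code of your own. Each camera call takes 0.05 s, during which the arm holds its last target. There are 200 camera calls.

## Task

I am about to drain the gear unit on the swivel stand: first lock the stand by dropping its loose red-headed pin fully home through the holes of both lugs, and let go of it. Then peel the top drip tray off the tightly clinging nested stack: tilt it up by one corner, a good two centimetres, while the opposite corner is still down in the stack, and only then lift it away, leaving the tray beneath in the stack. Finish while holding that tray level, clear of everything else, with the drain spout above the middle of it and no more than a few centimetres over its rim; do not put it down or let go, and leave the rest of the bench as it is.

Things in the scene. Friction and masses are not known exactly. Their poses are not given: they have to be found in the camera images.
- pin_grip (a point): The loose lock pin, upright, 80 mm long, 70 g: steel shank 12 mm across and 42 mm long with a tapered foot, a collar 26 mm across and 4 mm thick, then a red cylindrical head 22 mm across and 34 mm high. This point is on its axis in the middle of the head, 63 mm above the foot. It starts standing in a hole of a wooden block, its collar on the block's top (45 mm above the bench).
- pin_tip (a point): Centre of the pin's foot (the lower end of its shank); z up along the pin.
- pin: The same lock pin, origin at the centre of its foot.
- block: Fixed wooden tool block that holds the pin, 75 (x) by 120 (y) by 45 mm high, origin at the centre of its underside. The pin's hole is 25 mm to -y of its centre. Three steel punches, up to 34 mm above its top, stand 45 to 70 mm from the pin towards +y: a grasp of the pin that closes along the block's x is clear of them.
- lug_hole (a point): Centre of the mouth of the hole in the upper, swivelling lug, on its top face 46 mm above the bench; z up. The hole, 13 mm across, goes straight on through the lower lug right beneath. The lugs are flat plates 50 mm wide that point away from the axis; a gripper that closes across the lug's width stays well clear of the gear case. With the pin home its collar lies on the upper lug, its foot 4 mm above the bench.
- base_hole (a point): Centre of the mouth of the hole in the lower, fixed lug, 30 mm above the bench, in line under the upper hole.
- stand: Fixed red swivel stand, origin on its axis at bench height. With the swivel at its stop the drain pipe points to its -y and the lugs to azimuth 215 degrees (between -x and -y). Round base 220 mm across, column 70 mm wide, on it from 150 mm above the bench a gear case with its foot plate (130 x 140 mm, up to 310 mm high) and a motor that sticks out to +y.
- turret (a joint): Swivel of the stand, rad: 0 at its stop, where it starts and where the two lugs' holes are in line; it turns counter-clockwise from above if pushed (stiff, about 0.8 N m).
- spout (a point): Centre of the downward mouth of the drain spout, 16 mm across, 160 mm above the bench, 185 mm from the swivel axis. Axes as the stand's: a level pipe (axis 190 mm above the bench) leads from it to +y, to the gear case, with a valve whose yellow lever reaches up to 222 mm.
- tray_center (a point): Top drip tray, blue plastic, 120 g, 150 (x) by 220 (y) by 50 mm high, its centre half-way up; z up; in the stack its rim's top is 110 mm above the bench. Round it runs a rim 12 mm wide and 14 mm high with upright faces, to be pinched from above, one finger inside the tray. Inside, a ledge 4 mm wide juts in 18 mm below the rim's top; outside, the next tray's rim starts 20 mm below it.
- tray1: The same top tray, origin at the centre of its underside. It clings to the tray beneath by springy beads near its four corners: tilting a corner up takes about 5 N, a straight pull near a corner about 10 N, a flat lift more; each corner lets go some 7 mm up. Once free it clings no more.
- corner0 (a point): Top tray, top of the rim at the outer corner towards its -x and -y.
- corner1 (a point): Top tray, top of the rim at the outer corner towards its +x and -y.
- corner2 (a point): Top tray, top of the rim at the outer corner towards its +x and +y.
- corner3 (a point): Top tray, top of the rim at the outer corner towards its -x and +y.
- tray2_center (a point): The tray beneath the top one, the same in shape; the point at its centre half-way up. It must stay in the stack; it clings more than twice as firmly.
- stack: The rest of the stack, two more such trays that do not move, origin at the centre of the underside at bench height; the axes are as the trays'.
- wrench: A spanner lying on the bench, 190 mm long; leave alone.
- screwdriver: A screwdriver with a red handle lying on the bench, 200 mm long; leave alone.
- hammer_mid (a point): A hammer lying on the bench, 260 mm long; leave alone.
- spray_mid (a point): A yellow spray can, 62 mm across and 200 mm high; leave alone.
- jar_mid (a point): A brown glass jar, 76 mm across and 85 mm high; leave alone.
- oil_mid (a point): A white oil bottle, 80 mm across and 190 mm high; leave alone.
- tape_mid (a point): A roll of black tape, 90 mm across and 22 mm high, lying flat; leave alone.
There are look-alikes about, which are no part of the job. Of the things that look like the block, the middle-sized one is meant.

How it is judged:
By the outcome, as a careful person would: the job done as asked, in the order asked, and still so for the second after the job is handed in, while the arm keeps its last pose, push and grip.
It also fails if it takes over 67 s, if anything falls off the work surface, if the arm or the gripper's body presses on something with over 40 N, if the wrist force passes 120 N, or if a joint passes its speed limit or range.

## Working session

There is one attempt and no reset: what is moved stays moved. The work goes in short steps, Python scripts to look and compute and a tool call to move; the robot and the scene stay as the last step left them, time stands still between calls to the robot, and variables do not carry over. Pictures are saved under pics/ and viewed, at most 10 in all, crops included, and the job is handed in when it is done.

Besides the shell and the picture viewer there is one more tool, called after "Request:" by a JSON object that holds its "name" and its "arguments", one argument or row to a line. arm_command: Moves the arm, as the interface text tells. Shifts and turns lie within -1 to 1; 1 stands for 0.025 m of shift or 0.1 rad of turn. Its arguments: {"type":"object","properties":{"increments":{"type":"array","items":{"type":"array","items":{"type":"number"}}}},"required":["increments"]}

```bash
mkdir -p pics; cat > h.py <<'E'
import numpy as np,cv2,json
from station import r
from scipy.spatial.transform import Rotation as R
def cam(n):
    s=r.sense(); c=r.camera(n)
    if n=="wrist":
        T=np.eye(4);T[:3,:3]=R.from_quat(s["eef_rot"]).as_matrix();T[:3,3]=s["ee_pos"]
        T=T@np.array(c["T_tool_cam"])
    else:
        M=cv2.Rodrigues(np.array(c["rvec"],float))[0];T=np.eye(4);T[:3,:3]=M.T;T[:3,3]=-M.T@np.array(c["tvec"]).ravel()
    c["T"]=T;c["mtx"]=np.array(c["mtx"]);return c
def ray(c,u,v):
    K=c["mtx"];d=np.array([(u-K[0,2])/K[0,0],(v-K[1,2])/K[1,1]]);q=d.copy()
    for _ in range(20): q=d/(1+c["k1"]*(q@q))
    return c["T"][:3,3],c["T"][:3,:3]@np.array([q[0],q[1],1])
def plane(c,u,v,z):
    o,d=ray(c,u,v);return o+d*(z-o[2])/d[2]
def proj(c,P):
    p=np.linalg.inv(c["T"])@np.append(P,1);q=p[:2]/p[2];q=q*(1+c["k1"]*(q@q));return c["mtx"][:2,:2]@q+c["mtx"][:2,2]
def tri(c1,p1,c2,p2):
    o1,d1=ray(c1,*p1);o2,d2=ray(c2,*p2)
    t=np.linalg.lstsq(np.stack([d1,-d2],1),o2-o1,rcond=None)[0];a=o1+d1*t[0];b=o2+d2*t[1];return (a+b)/2,np.linalg.norm(a-b)
def save(c,n,k=None,s=1):
    im=c["image"][:,:,::-1]
    if k: im=im[k[1]:k[3],k[0]:k[2]]
    cv2.imwrite("pics/"+n,cv2.resize(im,None,fx=s,fy=s,interpolation=cv2.INTER_CUBIC))
import pickle
E
python3 - <<'E'
from h import *
cs={n:cam(n) for n in("scene","side","wrist")}
pickle.dump(cs,open("c0.pkl","wb"))
for n,c in cs.items(): save(c,n+"0.png",s=1.42);print(n,c["T"].round(3).tolist(),c["mtx"].round(1).tolist(),c["k1"])
print(r.sense())
E
```

```text
scene [[-0.472, 0.68, -0.561, 1.12], [0.882, 0.358, -0.307, 0.313], [-0.008, -0.639, -0.769, 0.961], [0.0, 0.0, 0.0, 1.0]] [[386.3, 0.0, 272.8], [0.0, 386.3, 205.1], [0.0, 0.0, 1.0]] -0.00727267645173636
side [[-0.831, -0.376, 0.41, -0.264], [-0.556, 0.564, -0.611, 1.155], [-0.001, -0.735, -0.678, 1.474], [0.0, 0.0, 0.0, 1.0]] [[541.7, 0.0, 276.3], [0.0, 541.7, 215.6], [0.0, 0.0, 1.0]] -0.09520055086797397
wrist [[0.307, 0.908, 0.285, 0.095], [0.952, -0.293, -0.093, 0.547], [-0.001, 0.299, -0.954, 0.373], [0.0, 0.0, 0.0, 1.0]] [[346.0, 0.0, 279.6], [0.0, 346.0, 207.7], [0.0, 0.0, 1.0]] -0.08034114974374776
{'t': 0.15, 'joint_pos': array([ 1.05720094e+00,  2.59174256e-01,  1.53580927e+00,  2.05186270e-05,
        1.34804595e+00, -2.02756156e-01]), 'qd': array([-0.0001504 , -0.00213168, -0.00224792, -0.00029907, -0.00142786,
       -0.00105403]), 'effort': array([ 7.39481675e-04, -4.46383810e+01, -2.90821248e+01, -4.32716461e-04,
        8.11704638e-03, -2.56755214e-05]), 'ee_pos': array([0.16794279, 0.5232585 , 0.19927544]), 'eef_rot': array([ 1.54796876e-01,  9.87946057e-01, -6.69312555e-04, -2.61220264e-04]), 'wrist_force': array([ 0.65112405, -1.8243558 ,  0.48476667]), 'moment': array([-0.02266007, -0.00812759,  0.00459162]), 'grasp_force': 0.0, 'opening': 0.0851699697583653}
```

View pics/scene0.png

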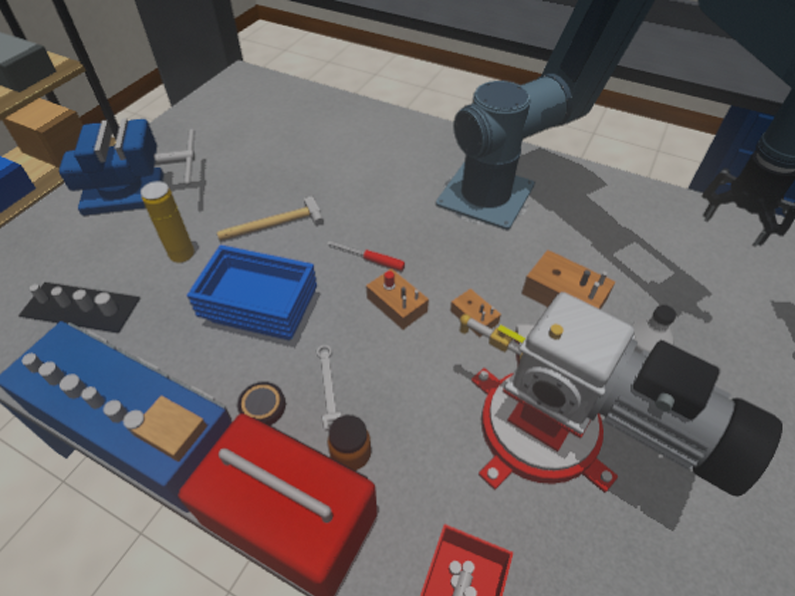

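View pics/side0.png

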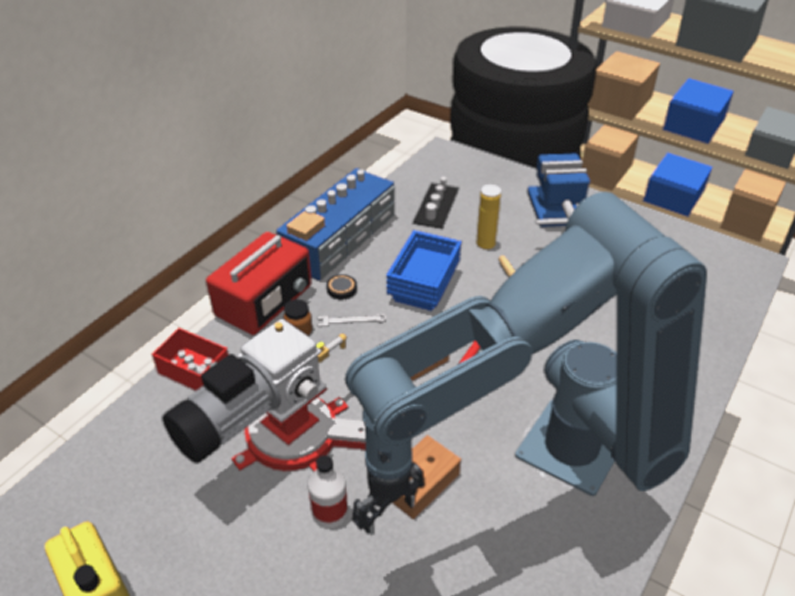

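The scene view shows the pin (red head) at (388,280), in the middle-sized block, the tray stack at (255,290) and the stand at (545,430). Its pipe points left to (465,322). The side view shows a grey lug near (345,430).

```bash
python3 - <<'E'
from h import *
cs=pickle.load(open("c0.pkl","rb"));S,D=cs["scene"],cs["side"]
f=lambda c,u,v,z:plane(c,u/1.42,v/1.42,z).round(3)
print("pin head top",f(S,388,276,.083))
print("stack corners z.11",[f(S,*p,.11) for p in((222,247),(316,263),(294,319),(190,294))])
print("side corners",[f(D,*p,.11) for p in((415,232),(461,238),(440,290),(388,273))])
print("spout",tri(S,(465/1.42,322/1.42),D,(343/1.42,340/1.42)))
print("lug scene",f(S,460,370,.046),f(S,487,377,.03),"lug side",f(D,345,430,.046),f(D,340,405,.03))
print("feet",[f(S,*p,.02) for p in((485,378),(495,472),(605,478))],"base ctr",f(S,545,440,.02),"side base",f(D,290,440,.02))
def ap(c,hs):
    im=cv2.cvtColor(c["image"],cv2.COLOR_RGB2HSV);return im
save(S,"s1.png",(300,210,460,350),5)
save(D,"d1.png",(150,215,300,335),5)
E
```

```text
pin head top [ 0.442 -0.056  0.083]
stack corners z.11 [array([ 0.557, -0.403,  0.11 ]), array([ 0.502, -0.196,  0.11 ]), array([ 0.646, -0.154,  0.11 ]), array([ 0.692, -0.376,  0.11 ])]
side corners [array([ 0.683, -0.377,  0.11 ]), array([ 0.557, -0.427,  0.11 ]), array([ 0.49 , -0.198,  0.11 ]), array([ 0.645, -0.179,  0.11 ])]
spout (array([0.54889718, 0.15473681, 0.18097232]), np.float64(0.003198471106381456))
lug scene [0.562 0.166 0.046] [0.543 0.216 0.03 ] lug side [0.453 0.284 0.046] [0.517 0.22  0.03 ]
feet [array([0.54 , 0.212, 0.02 ]), array([0.709, 0.298, 0.02 ]), array([0.63, 0.47, 0.02])] base ctr [0.611 0.357 0.02 ] side base [0.556 0.365 0.02 ]
```

View pics/d1.png

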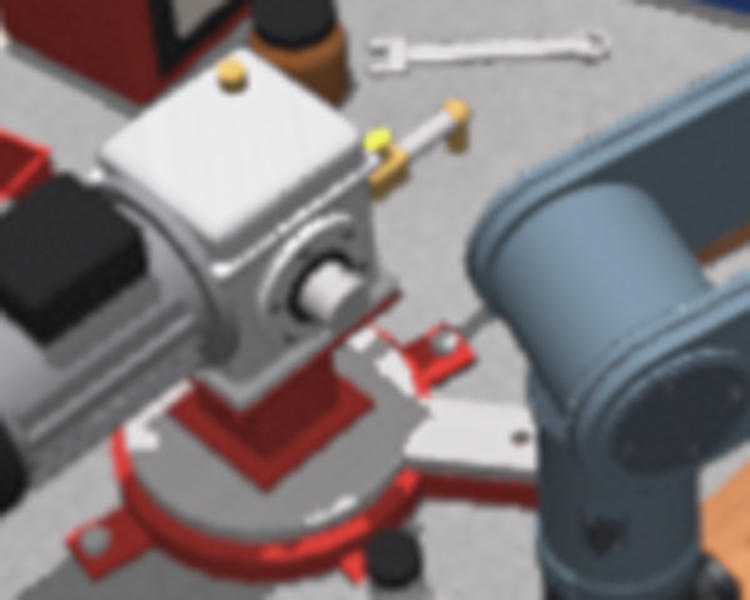

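View pics/wrist0.png

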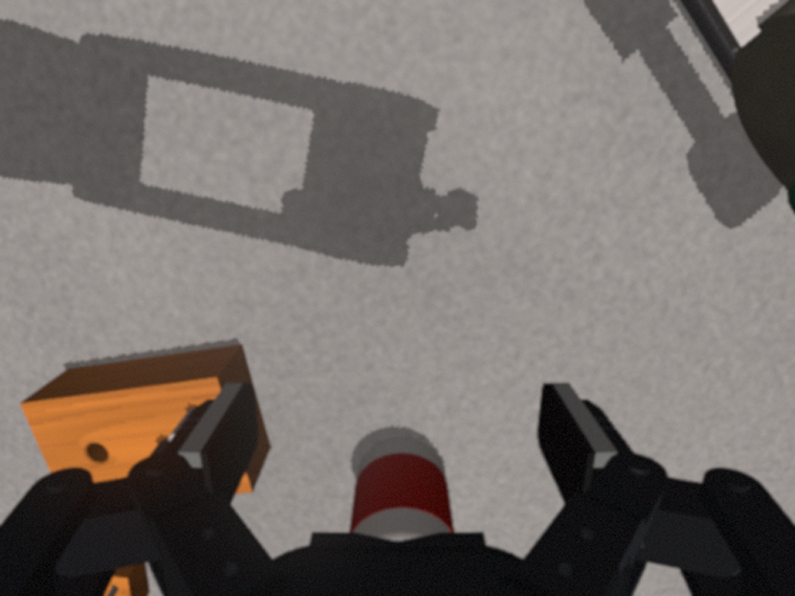

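The side crop shows the grey upper lug with its hole at crop (520,437), i.e. full-picture (254,302). The wrist view shows the gripper hovering beside the large block, with the oil bottle at the lower middle.

```bash
python3 - <<'E'
from h import *
cs=pickle.load(open("c0.pkl","rb"));S,D=cs["scene"],cs["side"]
g=lambda c,x,y,k,z:plane(c,k[0]+x/5,k[1]+y/5,z).round(3)
k=(150,215)
print("lughole",g(D,520,437,k,.046),"feet side",[g(D,*p,k,.015) for p in((445,342),(97,540))])
print("lug edges",[g(D,*p,k,.046) for p in((447,400),(530,405),(415,462),(530,470))])
print("spout tip",g(D,457,150,k,.160),"oil",plane(D,328/1.42,518/1.42,0),plane(D,326/1.42,462/1.42,.19))
for n,c in(("S",S),):
    h=cv2.cvtColor(c["image"],cv2.COLOR_RGB2HSV)
    m=cv2.inRange(h,(8,110,150),(22,255,255));m[:,:240]=0
    for q in cv2.findContours(m,0,2)[0]:
        if cv2.contourArea(q)<150: continue
        P=np.array([plane(c,*p[0],.045)[:2] for p in cv2.convexHull(q)],np.float32);print(n,cv2.minAreaRect(P),cv2.boundingRect(q))
P=np.array([[.557,-.403],[.502,-.196],[.646,-.154],[.692,-.376],[.683,-.377],[.557,-.427],[.49,-.198],[.645,-.179]],np.float32);print(cv2.minAreaRect(P))
E
```

```text
lughole [0.424 0.263 0.046] feet side [array([0.531, 0.204, 0.015]), array([0.62 , 0.469, 0.015])]
lug edges [array([0.483, 0.264, 0.046]), array([0.434, 0.237, 0.046]), array([0.469, 0.318, 0.046]), array([0.403, 0.281, 0.046])]
spout tip [0.547 0.158 0.16 ] oil [ 3.63023092e-01  4.73867090e-01 -2.22044605e-16] [0.3644043  0.45980454 0.19      ]
S ((0.4113917052745819, 0.12994031608104706), (0.0878346711397171, 0.0705743134021759), 67.06883239746094) (319, 204, 33, 25)
S ((0.44345077872276306, -0.034280382096767426), (0.11681057512760162, 0.07157371193170547), 70.04452514648438) (259, 190, 42, 33)
S ((0.22990845143795013, 0.28775912523269653), (0.16172733902931213, 0.09543833136558533), 81.19570922851562) (372, 177, 61, 40)
((0.6003837585449219, -0.29081493616104126), (0.16208641231060028, 0.23858878016471863), 15.75117301940918)
```

View pics/s1.png

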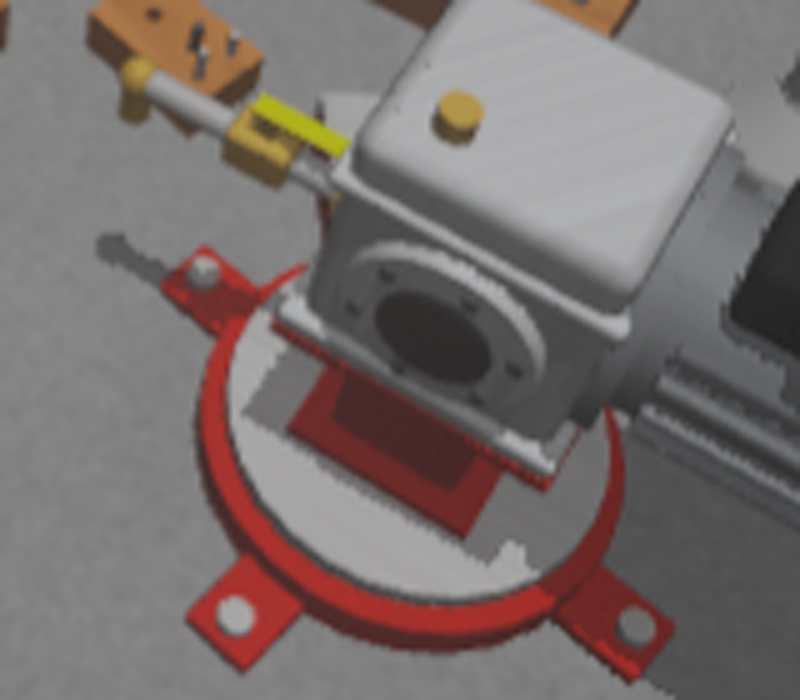

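The scene crop shows the spout elbow at crop (135,90) and the base with its three bolted feet. The stand axis comes out near (0.566, 0.342) with yaw about -6 deg. Next I move over the pin.

Request:
{"name": "arm_command", "arguments": {
  "increments": [
    [85,0,0,-1,0],
    [85,0,0,-1,0],
    [85,0,0,-1,0],
    [85,-0.91,-0.99,-1,0],
    [85,-0.91,-0.99,0,0],
    [85,-0.91,-0.99,0,0],
    [85,-0.91,-0.99,0,0],
    [85,-0.91,-0.99,0,0],
    [85,-0.91,-0.99,0,0],
    [85,-0.91,-0.99,0,0],
    [85,-0.91,-0.99,0,0],
    [85,-0.91,-0.99,0,0],
    [85,-0.91,-0.99,0,0],
    [85,-0.91,-0.99,0,0],
    [85,-0.91,-0.99,0,0],
    [85,-0.91,-0.99,0,0],
    [85,-0.91,-0.99,0,0],
    [85,-0.91,-0.99,0,0],
    [85,-0.91,-0.99,0,0],
    [85,-0.91,-0.99,0,0]
  ]
}}

```text
t: 2.15
ee_pos: [0.4079, 0.0034, 0.2998]
eef_rot: [0.155, 0.988, 0.0, -0.0]
wrist_force: [1.4, 1.3, -0.2]
opening: 0.0849
grasp_force: 0.0
```

Request:
{"name": "arm_command", "arguments": {
  "increments": [
    [85,-0.91,-0.99,0,0],
    [85,-0.91,-0.99,0,0],
    [85,0,0,0.2,1],
    [85,0,0,0.2,1],
    [85,0,0,0.2,1],
    [85,0,0,0.2,1],
    [85,0,0,0.2,1],
    [85,0,0,0.2,1],
    [85,0,0,0.2,1],
    [85,0,0,0.2,1],
    [85,0,0,0.2,1],
    [85,0,0,0.2,1],
    [85,0,0,0.2,1],
    [85,0,0,0.2,1],
    [85,0,0,0.2,1],
    [85,0,0,0.2,1],
    [85,0,0,0.2,1],
    [85,0,0,0,1],
    [85,0,0,0,0]
  ]
}}

```text
t: 4.05
ee_pos: [0.4356, -0.0561, 0.2245]
eef_rot: [0.817, 0.577, -0.0, -0.0]
wrist_force: [0.0, -0.7, -0.4]
opening: 0.0848
grasp_force: 0.0
```

```bash
python3 - <<'E'
from h import *
c=cam("wrist");pickle.dump(c,open("w1.pkl","wb"));save(c,"w1.png",s=1.42)
D=cam("side");S=cam("scene");pickle.dump((S,D),open("c1.pkl","wb"))
s=r.sense();print(s["ee_pos"],s["eef_rot"],s["t"],s["joint_pos"])
print("proj pin",proj(c,[.436,-.057,.083])*1.42)
E
```

```text
[ 0.4358953  -0.05623082  0.22493387] [ 8.15856847e-01  5.78253927e-01  7.46482113e-06 -9.72575976e-09] 4.2 [-3.83153888e-01  3.82086695e-02  1.73644483e+00  1.28371227e-05
  1.36693110e+00 -4.55339463e-02]
proj pin [398.98947406 263.32295255]
```

View pics/w1.png

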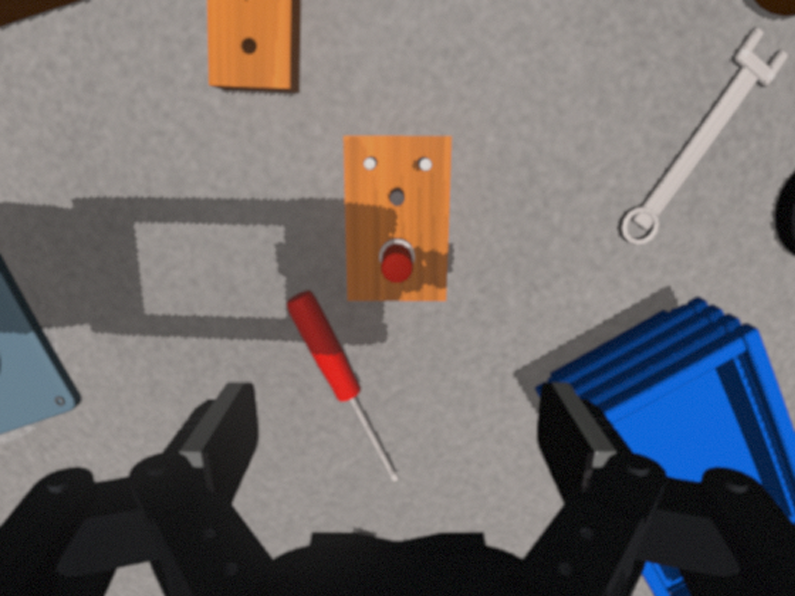

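The pin head at (397,265) lies within a couple of mm of the tool axis, and the fingers already straddle block x. I go down and grip.

Request:
{"name": "arm_command", "arguments": {
  "increments": [
    [85,0,0,0.9,0],
    [85,0,0,0.9,0],
    [85,0,0,0.9,0],
    [85,0,0,0.9,0],
    [85,0,0,0.9,0],
    [85,0,0,0.9,0],
    [85,0,0,0.9,0],
    [85,0,0,0.62,0],
    [85,0,0,0,0],
    [10,0,0,0,0],
    [10,0,0,0,0],
    [10,0,0,0,0],
    [10,0,0,0,0],
    [10,0,0,0,0],
    [10,0,0,0,0],
    [10,0,0,0,0],
    [10,0,0,0,0],
    [10,0,0,0,0]
  ]
}}

```text
t: 6.0
ee_pos: [0.4359, -0.0563, 0.0519]
eef_rot: [0.817, 0.577, -0.0, -0.0]
wrist_force: [0.1, 0.8, -0.7]
opening: 0.01
grasp_force: 0.4
```

```bash
python3 - <<'E'
from h import *
s=r.sense();print(s)
S,D=pickle.load(open("c1.pkl","rb"))
# lug hole: dark blob near expected pixel in side picture
u,v=proj(D,[.424,.263,.046]);print(u,v)
g=cv2.cvtColor(D["image"],cv2.COLOR_RGB2GRAY)
u,v=int(u),int(v);print(g[v-8:v+9,u-10:u+11])
E
```

```text
{'t': 6.0, 'joint_pos': array([-3.83174727e-01,  2.29523692e-01,  1.98756121e+00, -1.90511466e-05,
        9.24527894e-01, -4.31881898e-02]), 'qd': array([-7.40373770e-04, -6.58623820e-04,  2.73162429e-03,  5.37101532e-04,
       -5.94295956e-05, -1.56126808e-04]), 'effort': array([-2.29919603e-02, -3.54426491e+01, -2.18378860e+01, -2.52496451e-03,
       -7.00948038e-02, -6.92376416e-04]), 'ee_pos': array([ 0.43590633, -0.05625637,  0.05193741]), 'eef_rot': array([ 8.16536461e-01,  5.77293866e-01, -1.18455527e-05, -4.34726848e-06]), 'wrist_force': array([ 0.05835385,  0.78076706, -0.74811662]), 'moment': array([0.00862117, 0.0351049 , 0.05233901]), 'grasp_force': 0.42787601239979267, 'opening': 0.009984950165044717}
253.91166295882797 302.4661486074122
[[188 186 184 184 182 180 181 182 182 182 182 184 185 184 183 185 186 183
  180 178 180]
 [206 203 200 199 196 192 192 190 192 191 190 189 187 185 186 188 186 184
  182 182 182]
 [218 217 217 217 217 216 215 212 211 210 207 203 200 198 199 198 196 194
  192 191 190]
 [220 219 220 220 220 220 219 219 218 218 218 218 217 216 217 217 216
[... 477 characters left out ...]
9 219 219 220 220 221 214 178 139 136 166 208 221 222 222 223
  223 224 220]
 [219 219 219 220 220 220 221 221 220 213 195 197 213 221 222 222 222 223
  224 224 216]
 [219 219 219 220 220 220 220 220 220 220 219 220 222 222 222 222 222 223
  223 223 210]
 [210 214 217 219 220 220 220 220 219 220 220 220 221 220 221 221 221 221
  222 222 206]
 [165 177 185 198 201 202 203 204 205 210 215 215 216 220 220 221 220 221
  222 221 198]
 [111 118 123 129 131 134 142 145 149 164 178 182 187 200 205 205 206 208
  211 208 176]
 [ 89  90  92  92  92  96 100 102 103 112 120 121 125 131 136 143 146 153
  162 162 139]
 [ 71  75  80  80  82  88  90  89  90  91  92  91  92  93  95 101 103 105
  111 110  98]]
```

```bash
python3 - <<'E'
from h import *
c=cam("wrist");D=cam("side");S=cam("scene")
a=cv2.resize(c["image"],None,fx=.95,fy=.95)[:,:,::-1][:, 66:466]
u,v=proj(S,[.436,-.057,.08]).astype(int)
b=cv2.resize(S["image"][v-40:v+60,max(u-50,0):u+50],(399,399),interpolation=cv2.INTER_CUBIC)[:,:,::-1]
cv2.imwrite("pics/m2.png",np.hstack([a,b]))
E
```

```text
(no output)
```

View pics/m2.png

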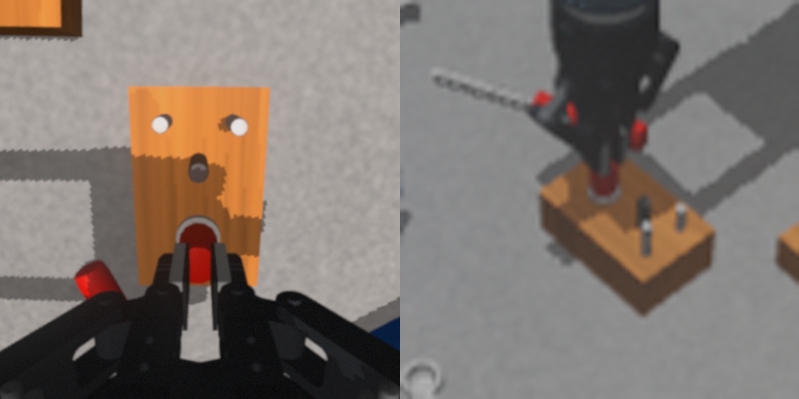

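The fingers closed just short of the head: it sits to the image-up side (tool +x) at about (200,240). I need to measure that offset.

```bash
python3 - <<'E'
from h import *
w1=pickle.load(open("w1.pkl","rb"));S1,D1=pickle.load(open("c1.pkl","rb"))
def red(c,box):
    h=cv2.cvtColor(c["image"],cv2.COLOR_RGB2HSV);m=cv2.inRange(h,(0,150,60),(8,255,255))|cv2.inRange(h,(172,150,60),(180,255,255))
    x0,y0,x1,y1=box;k=np.zeros_like(m);k[y0:y1,x0:x1]=m[y0:y1,x0:x1]
    q=max(cv2.findContours(k,0,2)[0],key=cv2.contourArea);return cv2.boundingRect(q),cv2.minEnclosingCircle(q)
print("w1",red(w1,(255,160,305,205)))
u,v=proj(S1,[.436,-.057,.066]).astype(int);print(u,v);b,_=red(S1,(u-18,v-22,u+18,v+22));print("S1",b)
pS=(b[0]+b[2]/2-.5,b[1]+b[3]/2-.5)
bw,_=red(w1,(255,160,305,205));pw=(bw[0]+bw[2]/2-.5,bw[1]+bw[3]/2-.5)
print("tri",tri(S1,pS,w1,pw))
print("S plane .066",plane(S1,*pS,.066),"w plane .08",plane(w1,*pw,.08))
c=cam("wrist");s=r.sense();print("TCP px in m2", (proj(c,s["ee_pos"])*.95-[66,0]), "pin now",proj(c,[.436,-.057,.083])*.95-[66,0])
b,_=red(c,(250,215,300,300));print(b)
E
```

```text
w1 ((268, 173, 23, 26), ((279.0, 185.63999938964844), 12.991235733032227))
273 196
S1 (257, 176, 27, 12)
tri (array([ 0.44170238, -0.05486391,  0.13574459]), np.float64(0.021462223232800694))
S plane .066 [ 0.38593871 -0.09788248  0.066     ] w plane .08 [ 0.43397858 -0.05712151  0.08      ]
TCP px in m2 [200.34352409 233.5876922 ] pin now [201.13132692 260.69418547]
(259, 236, 38, 63)
```

```bash
python3 - <<'E'
from h import *
s=r.sense();w=cam("wrist");S=cam("scene");D=cam("side");S1,_=pickle.load(open("c1.pkl","rb"))
X=[.436,-.057]
def pan(c,z,marks,f=True):
    u,v=proj(c,X+[.066]);M=np.float32([[z,0,200-z*u],[0,z,150-z*v]])
    im=cv2.warpAffine(np.ascontiguousarray(c["image"][:,:,::-1]),M,(400,300),flags=2)
    for P,col in marks:
        p=M[:,:2]@proj(c,P)+M[:,2];cv2.circle(im,tuple(p.astype(int)),2,col,-1)
    return im
ax=[(X+[.049],(0,255,0)),(X+[.083],(255,255,0))];t=[(s["ee_pos"],(255,0,255))]
cv2.imwrite("pics/m3.png",np.vstack([np.hstack([pan(w,2.5,ax+t),pan(S,6,t)]),np.hstack([pan(S1,6,ax),pan(D,5,ax+t)])]))
pickle.dump((w,S,D),open("c2.pkl","wb"))
E
```

```text
(no output)
```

View pics/m3.png

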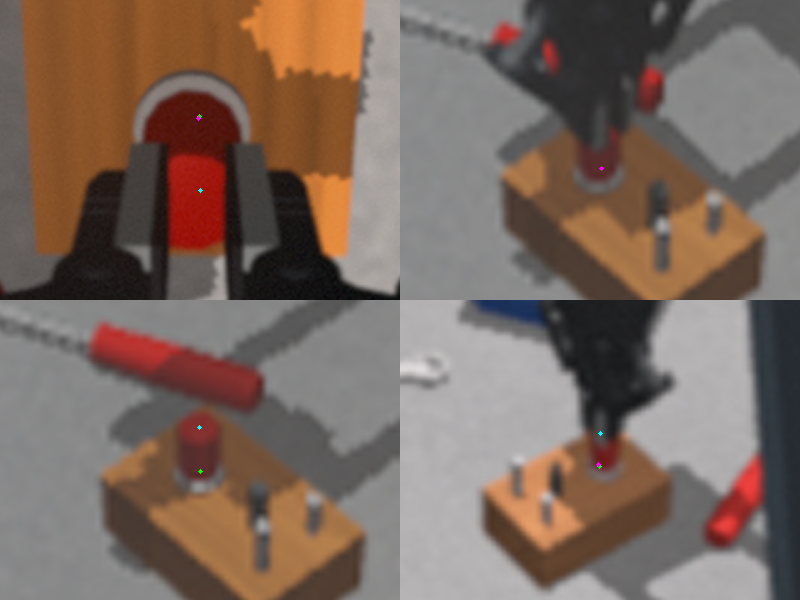

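The views show the pin on its predicted axis (green and cyan marks). The pads look as if they closed above the head, higher than the stated TCP. I open, go 11 mm lower and close again; tips that wide stand back, so this is safe either way.

Request:
{"name": "arm_command", "arguments": {
  "increments": [
    [60,0,0,0,0],
    [60,0,0,0,0],
    [60,0,0,0,0],
    [60,0,0,0,0],
    [60,0,0,0.15,0],
    [60,0,0,0.15,0],
    [60,0,0,0.15,0],
    [60,0,0,0,0],
    [12,0,0,0,0],
    [12,0,0,0,0],
    [12,0,0,0,0],
    [12,0,0,0,0],
    [12,0,0,0,0],
    [12,0,0,0,0],
    [12,0,0,0,0]
  ]
}}

```text
t: 7.85
ee_pos: [0.436, -0.0563, 0.0409]
eef_rot: [0.817, 0.577, 0.0, 0.0]
wrist_force: [-2.0, 1.7, 4.9]
opening: 0.019
grasp_force: 58.7
```

The fingers now bite near the top of the head, so the real tips are about 30 mm higher than stated. I open, go about 15 mm lower and regrip.

Request:
{"name": "arm_command", "arguments": {
  "increments": [
    [60,0,0,0,0],
    [60,0,0,0,0],
    [60,0,0,0,0],
    [60,0,0,0,0],
    [60,0,0,0.15,0],
    [60,0,0,0.15,0],
    [60,0,0,0.15,0],
    [60,0,0,0.15,0],
    [60,0,0,0,0]
  ]
}}

```text
t: 8.75
ee_pos: [0.4354, -0.056, 0.025]
eef_rot: [0.817, 0.577, -0.0, -0.001]
wrist_force: [0.6, -0.0, 0.2]
opening: 0.06
grasp_force: 0.0
```

Request:
{"name": "arm_command", "arguments": {
  "increments": [
    [12,0,0,0,0],
    [12,0,0,0,0],
    [12,0,0,0,0],
    [12,0,0,0,0],
    [12,0,0,0,0],
    [12,0,0,0,0],
    [12,0,0,0,0]
  ]
}}

```text
t: 9.45
ee_pos: [0.4359, -0.0562, 0.026]
eef_rot: [0.817, 0.577, 0.0, 0.0]
wrist_force: [-1.9, 0.7, 5.7]
opening: 0.0203
grasp_force: 58.6
```

```bash
python3 - <<'E'
from h import *
s=r.sense();print(s);w=cam("wrist");pickle.dump(w,open("w3.pkl","wb"))
g=cv2.cvtColor(w["image"],cv2.COLOR_RGB2HSV);k=proj(w,s["ee_pos"]);print(k)
# red extent between pads
m=cv2.inRange(g,(0,150,50),(8,255,255));ys,xs=np.nonzero(m[200:330,240:320]);print(xs.min()+240,xs.max()+240,ys.min()+200,ys.max()+200)
E
```

```text
{'t': 9.45, 'joint_pos': array([-3.83126375e-01,  2.71717992e-01,  2.01499225e+00, -6.02533514e-05,
        8.54738411e-01, -4.31788766e-02]), 'qd': array([0.00039058, 0.00130314, 0.0007248 , 0.00024228, 0.00023227,
       0.00071853]), 'effort': array([-1.46781779e-01, -3.45804405e+01, -2.02109635e+01,  5.69261808e-02,
       -7.36473687e-01, -9.96749644e-03]), 'ee_pos': array([ 0.43588872, -0.05623967,  0.02595175]), 'eef_rot': array([8.16517086e-01, 5.77321265e-01, 1.98813762e-05, 7.28373710e-05]), 'wrist_force': array([-1.94047732,  0.65271979,  5.70079337]), 'moment': array([ 0.05762129,  0.37416169, -0.05331778]), 'grasp_force': 58.5563600063324, 'opening': 0.02028191537095321}
[280.35490562 245.90934203]
254 306 256 329
```

The pin is gripped. I lift it, carry it over the lug and turn so the wrist camera faces away from the gear case.

Request:
{"name": "arm_command", "arguments": {
  "increments": [
    [12,0,0,-0.5,0],
    [12,0,0,-1,0],
    [12,0,0,-1,0],
    [12,0,0,-1,0],
    [12,0,0,-0.5,0],
    [12,0.85,-0.337,0,0],
    [12,0.85,-0.337,0,0],
    [12,0.85,-0.337,0,0],
    [12,0.85,-0.337,0,0],
    [12,0.85,-0.337,0,0],
    [12,0.85,-0.337,0,0],
    [12,0.85,-0.337,0,0],
    [12,0.85,-0.337,0,0],
    [12,0.85,-0.337,0,0],
    [12,0.85,-0.337,0,0],
    [12,0.85,-0.337,0,0],
    [12,0.85,-0.337,0,0],
    [12,0.85,-0.337,0,0],
    [12,0.85,-0.337,0,0]
  ]
}}

```text
t: 11.4
ee_pos: [0.4238, 0.2645, 0.1253]
eef_rot: [0.817, 0.577, -0.0, -0.0]
wrist_force: [1.1, -0.1, 0.2]
opening: 0.0201
grasp_force: 59.1
```

Request:
{"name": "arm_command", "arguments": {
  "increments": [
    [12,0,0,0,-1],
    [12,0,0,0,-1],
    [12,0,0,0,-1],
    [12,0,0,0,-1],
    [12,0,0,0,-1],
    [12,0,0,0,-1],
    [12,0,0,0,-1],
    [12,0,0,0,-1],
    [12,0,0,0,-1],
    [12,0,0,0,-1],
    [12,0,0,0,-1],
    [12,0,0,0,-1],
    [12,0,0,0,-1],
    [12,0,0,0,-1],
    [12,0,0,0,-1],
    [12,0,0,0,-1],
    [12,0,0,0,-1],
    [12,0,0,0,-1],
    [12,0,0,0,-1],
    [12,0,0,0,-1]
  ]
}}

```text
t: 13.4
ee_pos: [0.4239, 0.2636, 0.1253]
eef_rot: [-0.047, 0.999, -0.0, -0.0]
wrist_force: [0.7, -0.6, 0.1]
opening: 0.0204
grasp_force: 59.1
```

Request:
{"name": "arm_command", "arguments": {
  "increments": [
    [12,0,0,0.5,-1],
    [12,0,0,0.5,-1],
    [12,0,0,0,-1],
    [12,0,0,0,-1],
    [12,0,0,0,-0.17],
    [12,0,0,0,0],
    [12,0,0,0,0]
  ]
}}

```text
t: 14.1
ee_pos: [0.424, 0.2636, 0.1006]
eef_rot: [-0.249, 0.968, 0.0, 0.0]
wrist_force: [-0.2, 0.8, -1.2]
opening: 0.0203
grasp_force: 59.1
```

```bash
python3 - <<'E'
from h import *
s=r.sense();w=cam("wrist");D=cam("side");S=cam("scene");pickle.dump((w,S,D,s),open("c4.pkl","wb"))
print(s["t"],s["ee_pos"],s["eef_rot"],s["opening"],s["grasp_force"],s["joint_pos"])
def pan(c,z,X,marks,sz):
    u,v=proj(c,X);M=np.float32([[z,0,sz[0]/2-z*u],[0,z,sz[1]/2-z*v]]);print(M.tolist())
    im=cv2.warpAffine(np.ascontiguousarray(c["image"][:,:,::-1]),M,sz,flags=2)
    return im
cv2.imwrite("pics/m4.png",np.hstack([pan(w,3.5,[.424,.263,.05],[],(450,600)),pan(D,8,[.424,.263,.06],[],(350,600))]))
e=s["ee_pos"];print("foot nominal px",proj(w,e-[0,0,.023]),"hole",proj(w,[.424,.263,.046]))
E
```

```text
14.1 [0.42396982 0.26355924 0.10062084] [-2.49479620e-01  9.68380048e-01  9.72997388e-06  4.04843829e-05] 0.020275742965548238 59.09112095832825 [ 3.32360640e-01  2.61139894e-01  1.79450002e+00  1.45914537e-05
  1.08587047e+00 -1.74272818e+00]
[[3.5, 0.0, -751.1148681640625], [0.0, 3.5, -457.03753662109375]]
[[8.0, 0.0, -1855.2784423828125], [0.0, 8.0, -2098.58740234375]]
foot nominal px [279.66940098 231.35117441] hole [278.8961023  214.43535022]
```

View pics/m4.png

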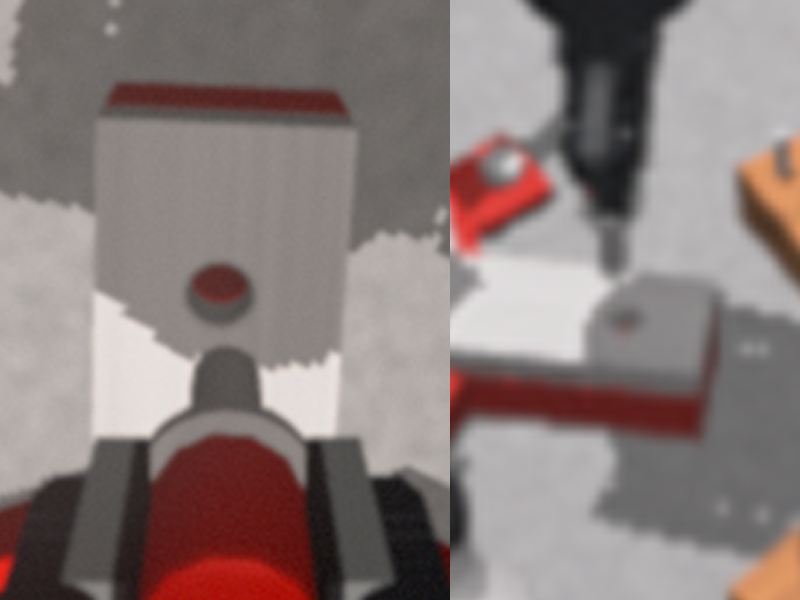

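The wrist panel shows the hole at panel (220,293), px (277.3,214.4), and the pin foot at panel (226,347). They are nearly lined up, so I work out the small shift.

```bash
python3 - <<'E'
from h import *
w,S,D,s=pickle.load(open("c4.pkl","rb"))
e=s["ee_pos"];Rm=R.from_quat(s["eef_rot"]).as_matrix();x,y=Rm[:,0],Rm[:,1];print(x.round(3),y.round(3))
px=lambda a,b:((a+751.115)/3.5,(b+457.0375)/3.5)
h=plane(w,*px(220,293.5),.046);d=h-e;print("hole",h,"tool xy mm",1e3*d@x,1e3*d@y)
for xo in(0,-.002,-.004):
  q=e+xo*x
  f=lambda P:(proj(w,P)*3.5-[751.1,457]).round(1)
  print(xo,"collar top far edge",f(q+.013*x+[0,0,.023]),"collar sides",f(q+.013*y+[0,0,.023]),f(q-.013*y+[0,0,.023]),"foot far r4",f(q+.004*x-[0,0,.023]),"headtop far",f(q+.011*x+[0,0,.057]))
g=cv2.cvtColor(w["image"],cv2.COLOR_RGB2GRAY);u=int(round(px(226,0)[0]));print(u,[(v,int(g[v,u])) for v in range(200,262)])
E
```

```text
[-0.876 -0.483 -0.   ] [-0.483  0.876 -0.   ]
hole [0.42448364 0.26212555 0.046     ] tool xy mm 0.2474225108164544 -1.5034175893156934
0 collar top far edge [228.  387.5] collar sides [322.1 473.9] [134.1 474.3] foot far r4 [227.7 331.2] headtop far [228.4 526.9]
-0.002 collar top far edge [228.  401.1] collar sides [321.7 486.9] [134.5 487.3] foot far r4 [227.7 342. ] headtop far [228.4 543.1]
-0.004 collar top far edge [228.  414.6] collar sides [321.4 499.7] [134.9 500.1] foot far r4 [227.7 352.7] headtop far [228.4 559. ]
279 [(200, 139), (201, 137), (202, 137), (203, 136), (204, 135), (205, 121), (206, 97), (207, 72), (208, 60), (209, 55), (210, 58), (211, 57), (212, 56), (213, 59), (214, 61), (215, 61), (216, 71), (217, 79), (218, 82), (219, 85), (220, 82), (221, 85), (222, 88), (223, 102), (224, 120), (225, 129), (226, 134), (227, 134), (228, 134), (229, 119), (230, 98), (231, 83), (232, 80), (233, 85), (234, 83), (235, 84), (236, 83), (237, 84), (238, 84), (239, 82), (240, 83), (241, 83), (242, 83), (243, 84), (244, 84), (245, 82), (246, 83), (247, 93), (248, 113), (249, 128), (250, 132), (251, 132), (252, 133), (253, 128), (254, 113), (255, 83), (256, 61), (257, 51), (258, 56), (259, 53), (260, 54), (261, 50)]
```

Request:
{"name": "arm_command", "arguments": {
  "increments": [
    [12,0.13,-0.05,0.32,0],
    [12,0,0,0.32,0],
    [12,0,0,0.32,0],
    [12,0,0,0,0],
    [12,0,0,0,0]
  ]
}}

```text
t: 14.75
ee_pos: [0.4214, 0.2608, 0.0762]
eef_rot: [-0.25, 0.968, -0.0, -0.001]
wrist_force: [-0.3, 0.1, -0.4]
opening: 0.0202
grasp_force: 59.1
```

```bash
python3 - <<'E'
from h import *
s=r.sense();w=cam("wrist");D=cam("side");S=cam("scene");pickle.dump((w,S,D,s),open("c5.pkl","wb"))
e=s["ee_pos"];Rm=R.from_quat(s["eef_rot"]).as_matrix();x,y=Rm[:,0],Rm[:,1];print(e,s["wrist_force"])
g=cv2.cvtColor(w["image"],cv2.COLOR_RGB2GRAY)
hp=proj(w,[.42448,.26213,.046]);print("hole px",hp,"foot r4 far xo=-3",proj(w,e-.003*x+.004*x-[0,0,.023]))
u,v=hp.round().astype(int);print(u-16,v-16);print("\n".join(" ".join("%3d"%t for t in g[j,u-16:u+17]) for j in range(v-16,v+30)))
E
```

```text
[0.42142395 0.26079501 0.07618877] [-0.3236906   0.14206185 -0.38203143]
hole px [279.15934544 232.14561702] foot r4 far xo=-3 [279.65846797 229.85788639]
263 216
138 138 138 140 138 140 140 140 140 140 140 138 141 137 139 139 138 138 140 136 138 141 141 138 138 139 137 138 137 137 139 139 141
138 137 140 140 138 140 138 138 139 140 140 138 138 137 137 139 140 139 140 137 138 138 139 140 139 138 138 138 136 136 136 140 141
137 137 137 138 142 140 140 139 139 141 139 140 141 138 137 138 138 139 137 138 136 139 141 139 137 137 137 136 135 137 139 139 141
138 138 138 138 140 140 139 139 140 141 138 139 139 137 138 139 139 138 138 135 136 138 141 138 139 138 137 137 135 137 137 140 140
137 138 137 140 140 140 141 139 141 139 139 139 137 137 140 139 138 139 136 138 138 140 140 139 137 136 135 133 136 138 138 140 140
140 138 137 137 139 139 140 137 138 140 138 139 137 135 135 133 133 134 134 135 135 138 140 139 140 138 135 134 133 136 136 139 138
138 137 137 138 138 140 141 140 140 139 137 135 130 125 119 118 117 118 119 125 128 135 137 138 139 137 136 135 134 135 137 140 141
137 139 139 1
[... 4434 characters left out ...]
  69  83 103 119 128 131 133 138 135 139
137 137 133 126 123 119 108  92  76  68  61  55  53  52  50  54  53  55  49  52  52  53  57  51  61  75  94 110 120 130 134 138 136
137 133 124 109 100  90  75  66  56  54  51  53  55  53  53  51  52  51  50  52  51  50  51  53  52  57  67  83  93 111 126 134 139
134 122 104  83  71  63  55  56  52  51  49  53  50  51  51  50  49  49  51  48  54  50  52  48  49  50  55  57  68  84 105 121 132
125 104  78  60  55  55  51  51  54  50  53  51  52  53  51  53  51  49  48  51  49  52  50  51  48  50  49  51  50  61  76  93 111
109  80  60  54  52  49  55  53  52  53  52  50  50  53  53  53  50  50  50  50  48  48  48  51  49  50  47  47  48  46  55  68  82
```

The foot and hole centres agree within about 1 mm (columns 279.05 and 279.0). I go down gently with force checks.

Request:
{"name": "arm_command", "arguments": {
  "increments": [
    [12,0,0,0.2,0],
    [12,0,0,0.2,0],
    [12,0,0,0.1,0],
    [12,0,0,0.1,0],
    [12,0,0,0,0]
  ]
}}

```text
t: 15.4
ee_pos: [0.4214, 0.2608, 0.0612]
eef_rot: [-0.25, 0.968, -0.0, -0.0]
wrist_force: [-0.0, -0.0, -0.6]
opening: 0.0201
grasp_force: 59.1
```

Request:
{"name": "arm_command", "arguments": {
  "increments": [
    [12,0,0,0.15,0],
    [12,0,0,0.15,0],
    [12,0,0,0.15,0],
    [12,0,0,0.15,0],
    [12,0,0,0,0]
  ]
}}

```text
t: 15.9
ee_pos: [0.4214, 0.2608, 0.046]
eef_rot: [-0.25, 0.968, -0.0, -0.0]
wrist_force: [0.7, -0.1, -1.0]
opening: 0.0205
grasp_force: 59.1
```

Request:
{"name": "arm_command", "arguments": {
  "increments": [
    [12,0,0,0.15,0],
    [12,0,0,0.15,0],
    [12,0,0,0.15,0],
    [12,0,0,0.15,0],
    [12,0,0,0,0]
  ]
}}

```text
t: 16.4
ee_pos: [0.4215, 0.2608, 0.0311]
eef_rot: [-0.25, 0.968, -0.0, -0.0]
wrist_force: [0.5, -0.7, -0.7]
opening: 0.0202
grasp_force: 59.1
```

Inserted freely. The last few millimetres go slowly until contact.

Request:
{"name": "arm_command", "arguments": {
  "increments": [
    [12,0,0,0.05,0],
    [12,0,0,0.05,0],
    [12,0,0,0.05,0],
    [12,0,0,0,0]
  ]
}}

```text
t: 16.8
ee_pos: [0.4216, 0.2608, 0.0278]
eef_rot: [-0.25, 0.968, -0.0, -0.0]
wrist_force: [0.3, -0.2, -0.9]
opening: 0.0205
grasp_force: 59.1
```

Request:
{"name": "arm_command", "arguments": {
  "increments": [
    [12,0,0,0.04,0],
    [12,0,0,0.04,0],
    [12,0,0,0,0]
  ]
}}

```text
t: 17.1
ee_pos: [0.4219, 0.261, 0.0269]
eef_rot: [-0.25, 0.968, -0.0, 0.0]
wrist_force: [-3.1, -2.6, 8.8]
opening: 0.0204
grasp_force: 60.4
```

Request:
{"name": "arm_command", "arguments": {
  "increments": [
    [50,0,0,0,0],
    [50,0,0,0,0],
    [50,0,0,0,0],
    [50,0,0,0,0],
    [50,0,0,-0.5,0],
    [50,0,0,-1,0],
    [50,0,0,-1,0],
    [50,0,0,-1,0],
    [50,0,0,-1,0],
    [50,0,0,-1,0],
    [50,0,0,-1,0],
    [50,0,0,-1,0],
    [50,0,0,0,0],
    [50,0,0,0,0]
  ]
}}

```text
t: 18.5
ee_pos: [0.4218, 0.2609, 0.2135]
eef_rot: [-0.25, 0.968, 0.0, 0.0]
wrist_force: [-0.6, 0.3, -0.4]
opening: 0.0502
grasp_force: 0.0
```

```bash
python3 - <<'E'
from h import *
s=r.sense();w=cam("wrist");D=cam("side");S=cam("scene");pickle.dump((w,S,D,s),open("c6.pkl","wb"));print(s["ee_pos"],s["t"])
h=cv2.cvtColor(w["image"],cv2.COLOR_RGB2HSV);m=cv2.inRange(h,(0,150,40),(8,255,255))|cv2.inRange(h,(172,150,40),(180,255,255))
P=[.4245,.262]
print("expected head top px home",proj(w,P+[.084]),"base",proj(w,P+[.05]),"if up 10mm",proj(w,P+[.094]))
for q in cv2.findContours(m,0,2)[0]:
    if cv2.contourArea(q)>150: print(cv2.boundingRect(q),cv2.contourArea(q))
# blue tray
for n,c in(("S",S),("D",D)):
    h=cv2.cvtColor(c["image"],cv2.COLOR_RGB2HSV);m=cv2.inRange(h,(100,150,40),(125,255,255))
    u,v=proj(c,[.6,-.29,.1]).astype(int);k=np.zeros_like(m);k[v-50:v+50,u-60:u+60]=m[v-50:v+50,u-60:u+60]
    q=max(cv2.findContours(k,0,2)[0],key=cv2.contourArea);H=cv2.approxPolyDP(cv2.convexHull(q),3,True)[:,0]
    print(n,[(p.tolist(),plane(c,*p,.11).round(3)[:2].tolist()) for p in H])
E
```

```text
[0.42177559 0.26092267 0.21348695] 18.5
expected head top px home [279.14999266 191.27264377] base [279.16708776 182.57810545] if up 10mm [279.14427921 194.18431057]
(5, 371, 24, 15) 174.0
(210, 274, 140, 100) 4358.5
(301, 218, 78, 50) 1724.0
(175, 212, 78, 59) 1696.0
(424, 186, 76, 78) 2180.5
(270, 180, 20, 22) 327.0
S [([155, 173], [0.556, -0.409]), ([220, 187], [0.511, -0.199]), ([204, 236], [0.681, -0.139]), ([138, 221], [0.725, -0.331]), ([132, 207], [0.694, -0.38])]
D [([315, 198], [0.492, -0.24]), ([303, 217], [0.474, -0.123]), ([279, 211], [0.566, -0.101]), ([273, 205], [0.604, -0.117]), ([274, 198], [0.623, -0.152])]
```

The pin is home: head blob x 270–290, y 180–202 matches the expected top at (279,191). The tray centre is about (.602,-.285), yaw 12°. I move to the near long rim by its +y corner.

Request:
{"name": "arm_command", "arguments": {
  "increments": [
    [50,0.316,-0.991,0,0],
    [50,0.316,-0.991,0,0],
    [50,0.316,-0.991,0,0],
    [50,0.316,-0.991,0,0],
    [50,0.316,-0.991,0,0],
    [50,0.316,-0.991,0,0],
    [50,0.316,-0.991,0,0],
    [50,0.316,-0.991,0,0],
    [50,0.316,-0.991,0,0],
    [50,0.316,-0.991,0,0],
    [50,0.316,-0.991,0,0],
    [50,0.316,-0.991,0,0],
    [50,0.316,-0.991,0,0],
    [50,0.316,-0.991,0,0],
    [50,0.316,-0.991,0,0],
    [50,0.316,-0.991,0,0],
    [50,0.316,-0.991,0,0],
    [50,0.316,-0.991,0,0],
    [50,0.316,-0.991,0,0]
  ]
}}

```text
t: 20.55
ee_pos: [0.5182, -0.2243, 0.212]
eef_rot: [-0.25, 0.968, 0.001, -0.001]
wrist_force: [0.4, -0.3, -0.4]
opening: 0.0504
grasp_force: 0.0
```

Request:
{"name": "arm_command", "arguments": {
  "increments": [
    [50,0,0,0,1],
    [50,0,0,0,1],
    [50,0,0,0,1],
    [50,0,0,0,1],
    [50,0,0,0,1],
    [50,0,0,0,1],
    [50,0,0,0,1],
    [50,0,0,0,1],
    [50,0,0,0,1],
    [50,0,0,0,1],
    [50,0,0,0,1],
    [50,0,0,0,1],
    [50,0,0,0,1],
    [50,0,0,0,1],
    [50,0,0,0,1],
    [50,0,0,0,1],
    [50,0,0,0,1],
    [50,0,0,0,1],
    [50,0,0,0,0.61],
    [50,0,0,0,0]
  ]
}}

```text
t: 22.55
ee_pos: [0.5181, -0.2233, 0.2121]
eef_rot: [0.627, 0.779, -0.0, -0.001]
wrist_force: [-0.4, 0.4, 1.0]
opening: 0.0499
grasp_force: 0.0
```

```bash
python3 - <<'E'
from h import *
w4,_,_,s4=pickle.load(open("c4.pkl","rb"))
e=s4["ee_pos"];Rm=R.from_quat(s4["eef_rot"]).as_matrix()
for dz in(0,.02,.03,.035,.04): print(dz,[(proj(w4,e+Rm@np.array([.011,k*.01,-dz]))*3.5-[751.1,457]).round(0).tolist() for k in(1,-1)])
s=r.sense();w=cam("wrist");pickle.dump((w,s),open("c7.pkl","wb"));print(s["t"],s["ee_pos"],s["eef_rot"])
h=cv2.cvtColor(w["image"],cv2.COLOR_RGB2HSV);m=cv2.inRange(h,(100,120,30),(125,255,255))
im=np.ascontiguousarray(w["image"][:,:,::-1])
P1=[.518,-.2235,.11];print(proj(w,P1))
for P,c in((P1,(0,255,0)),([.511,-.199,.11],(0,255,255)),([.556,-.409,.11],(255,255,0))):
    cv2.circle(im,tuple(proj(w,P).astype(int)),3,c,-1)
cv2.imwrite("pics/w7.png",cv2.resize(im,None,fx=1.42,fy=1.42,interpolation=cv2.INTER_CUBIC))
E
```

```text
0 [[293.0, 340.0], [163.0, 341.0]]
0.02 [[301.0, 392.0], [155.0, 392.0]]
0.03 [[305.0, 423.0], [151.0, 423.0]]
0.035 [[307.0, 439.0], [149.0, 440.0]]
0.04 [[310.0, 457.0], [146.0, 457.0]]
22.55 [ 0.51813693 -0.22325178  0.21207847] [ 6.26938753e-01  7.79067619e-01 -9.01826257e-05 -1.19854335e-03]
[280.1597571  196.66269622]
```

View pics/w7.png

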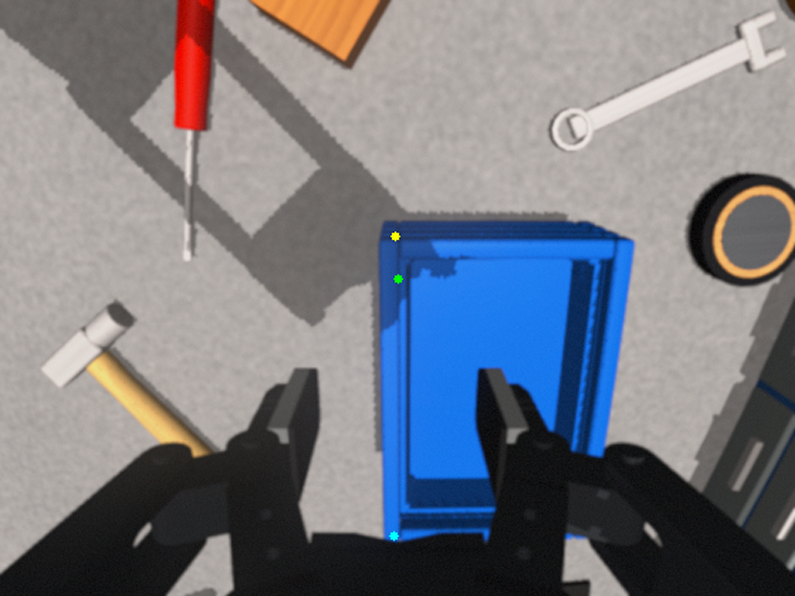

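The picture shows the top rim's outer near edge at column 382 and its inner edge at about 402 (row 280). The +y edge is at row 240, with corners (381,240) and (633,240).

```bash
python3 - <<'E'
from h import *
w,s=pickle.load(open("c7.pkl","rb"))
e=s["ee_pos"];Rm=R.from_quat(s["eef_rot"]).as_matrix()
h=cv2.cvtColor(w["image"],cv2.COLOR_RGB2HSV);m=cv2.inRange(h,(100,120,30),(125,255,255))
f=lambda u,v:plane(w,u,v,.11)
L=[]
for v in range(180,350,15):
    u=np.nonzero(m[v,240:320])[0][0]+240-.5;L.append(f(u,v)[:2])
L=np.array(L);d=np.polyfit(L[:,1],L[:,0],1);print("edge dir yaw",np.degrees(np.arctan(-d[0])));print((1e3*(np.c_[L,np.full(len(L),e[2])]-e)@Rm[:,:2]).round(1).tolist())
B=f(381/1.42,240/1.42);C=f(633/1.42,240/1.42);print("B",B,"C",C,np.linalg.norm(B-C),"yaw",np.degrees(np.arctan2(*(C-B)[1::-1])))
print("B tool",1e3*(B-e)@Rm, "P1 rel")
a=np.radians(12.3);print("tool y angle",np.degrees(np.arctan2(Rm[1,1],Rm[0,1])))
E
```

```text
edge dir yaw 12.543354885136045
[[13.9, -11.3], [1.2, -11.5], [-11.8, -10.8], [-25.2, -11.0], [-38.9, -11.1], [-53.1, -11.3], [-67.7, -11.5], [-82.8, -10.8], [-98.5, -11.0], [-114.7, -11.2], [-131.5, -10.5], [-149.0, -10.7]]
B [ 0.50370685 -0.20287771  0.11      ] C [ 0.6461346 -0.1712557  0.11     ] 0.14589589783819842 yaw 12.517845023096553
B tool [ 22.80992075  -9.57041706 102.13451557] P1 rel
tool y angle 12.350758613117762
```

Request:
{"name": "arm_command", "arguments": {
  "increments": [
    [50,-0.16,-0.18,0.6,0],
    [50,0,0,0.8,0],
    [50,0,0,0.8,0],
    [50,0,0,0.8,0],
    [50,0,0,0.8,0],
    [50,0,0,0.8,0],
    [50,0,0,0.7,0],
    [50,0,0,0.4,0],
    [50,0,0,0.2,0],
    [50,0,0,0,0]
  ]
}}

```text
t: 23.6
ee_pos: [0.5149, -0.2283, 0.0654]
eef_rot: [0.627, 0.779, -0.0, -0.001]
wrist_force: [-0.9, 0.7, -0.8]
opening: 0.0499
grasp_force: 0.0
```

Request:
{"name": "arm_command", "arguments": {
  "increments": [
    [4,0,0,0,0],
    [4,0,0,0,0],
    [4,0,0,0,0],
    [4,0,0,0,0],
    [4,0,0,0,0],
    [4,0,0,0,0],
    [4,0,0,0,0]
  ]
}}

```text
t: 24.3
ee_pos: [0.5154, -0.2288, 0.0667]
eef_rot: [0.627, 0.779, -0.0, 0.001]
wrist_force: [-2.9, 1.1, 7.0]
opening: 0.01
grasp_force: 60.8
```

The rim is gripped. I lift the corner slowly.

Request:
{"name": "arm_command", "arguments": {
  "increments": [
    [4,0,0,-0.1,0],
    [4,0,0,-0.1,0],
    [4,0,0,-0.1,0],
    [4,0,0,-0.1,0],
    [4,0,0,0,0]
  ]
}}

```text
t: 24.8
ee_pos: [0.5148, -0.2279, 0.0753]
eef_rot: [0.627, 0.779, 0.0, -0.001]
wrist_force: [3.8, -0.5, -7.8]
opening: 0.0105
grasp_force: 59.2
```

```bash
cat > tr.py <<'E'
from h import *
s=r.sense();S=cam("scene");w=cam("wrist");pickle.dump((S,w,s),open("t%03d.pkl"%int(s["t"]*10),"wb"))
print(s["t"],s["ee_pos"],s["wrist_force"],s["moment"],s["opening"])
h=cv2.cvtColor(S["image"],cv2.COLOR_RGB2HSV);m=cv2.inRange(h,(100,150,40),(125,255,255))
k=np.zeros_like(m);k[150:260,100:250]=m[150:260,100:250]
q=max(cv2.findContours(k,0,2)[0],key=cv2.contourArea)[:,0].astype(float)
for n,P in zip("ABCD",([.554,-.412,.11],[.504,-.203,.11],[.649,-.171,.11],[.697,-.379,.11])):
    p=proj(S,P);d=q[np.argmin(np.hypot(*(q-p).T))];o=proj(S,np.array(P)+[0,0,.025]);print(n,p.round(1),"up25:",o.round(1),"top contour row at col",[int(min(q[np.abs(q[:,0]-c)<1][:,1],default=-1)) for c in (round(p[0])-3,round(p[0]),round(p[0])+3)])
E
python3 tr.py
```

```text
24.8 [ 0.51479591 -0.22790557  0.07531831] [ 3.845827   -0.46142012 -7.83722295] [0.24554213 0.15045575 0.14497094] 0.010517022860753731
A [154.6 172.4] up25: [152.6 166.6] top contour row at col [176, 172, 226]
B [220.2 185. ] up25: [219.3 179.2] top contour row at col [190, 190, -1]
C [201.2 223.1] up25: [199.8 217.6] top contour row at col [-1, 183, 184]
D [131.6 207.9] up25: [129.  202.3] top contour row at col [-1, 208, 203]
```

Request:
{"name": "arm_command", "arguments": {
  "increments": [
    [4,0,0,-0.12,0],
    [4,0,0,-0.12,0],
    [4,0,0,-0.12,0],
    [4,0,0,0,0]
  ]
}}

```text
t: 25.3
ee_pos: [0.5141, -0.2284, 0.0856]
eef_rot: [0.627, 0.779, -0.0, -0.001]
wrist_force: [-4.4, -0.5, -1.7]
opening: 0.0101
grasp_force: 60.2
```

Request:
{"name": "arm_command", "arguments": {
  "increments": [
    [4,0,0,-0.12,0],
    [4,0,0,-0.12,0],
    [4,0,0,-0.12,0],
    [4,0,0,0,0]
  ]
}}

```text
t: 25.7
ee_pos: [0.5165, -0.229, 0.0952]
eef_rot: [0.627, 0.779, 0.0, 0.002]
wrist_force: [0.7, 0.5, -1.2]
opening: 0.0103
grasp_force: 59.6
```

```bash
python3 tr.py
```

```text
25.7 [ 0.51652533 -0.22898658  0.09523318] [ 0.73389335  0.47408695 -1.1529096 ] [ 0.06531189  0.09436691 -0.00101998] 0.01025369318070878
A [154.6 172.4] up25: [152.6 166.6] top contour row at col [169, 168, 211]
B [220.2 185. ] up25: [219.3 179.2] top contour row at col [183, 190, -1]
C [201.2 223.1] up25: [199.8 217.6] top contour row at col [177, 236, 236]
D [131.6 207.9] up25: [129.  202.3] top contour row at col [-1, -1, 211]
```

```bash
ls *.pkl; cat > q.py <<'E'
from h import *
import sys
D1=pickle.load(open("t248.pkl","rb"));D2=pickle.load(open("t257.pkl","rb"));c0=pickle.load(open("c0.pkl","rb"))["scene"]
for n,S in(("t0",c0),("t248",D1[0]),("t257",D2[0])):
    h=cv2.cvtColor(S["image"],cv2.COLOR_RGB2HSV);m=cv2.inRange(h,(100,150,40),(125,255,255))
    k=np.zeros_like(m);k[150:260,120:250]=m[150:260,120:250]
    q=max(cv2.findContours(k,0,2)[0],key=cv2.contourArea)
    print(n,cv2.approxPolyDP(cv2.convexHull(q),1.5,True)[:,0].tolist())
    # vertical brightness profiles near C and D and along far edge
    g=S["image"][:,:,2].astype(int)
    for u in(135,140,160,180,198): print(u,"rows200-240",g[196:246,u].tolist())
E
python3 q.py
```

```text
c0.pkl
c1.pkl
c2.pkl
c4.pkl
c5.pkl
c6.pkl
c7.pkl
t248.pkl
t257.pkl
w1.pkl
w3.pkl
t0 [[220, 187], [221, 201], [204, 236], [138, 221], [132, 208], [155, 173]]
135 rows200-240 [133, 130, 131, 132, 138, 151, 164, 172, 169, 161, 165, 173, 157, 110, 88, 118, 132, 104, 94, 111, 119, 114, 120, 128, 128, 126, 129, 129, 128, 129, 130, 130, 129, 128, 126, 126, 127, 127, 126, 125, 126, 128, 128, 128, 129, 131, 129, 128, 128, 127]
140 rows200-240 [174, 173, 166, 145, 112, 86, 76, 79, 80, 109, 149, 170, 174, 163, 124, 88, 103, 125, 119, 88, 117, 131, 102, 90, 117, 120, 88, 103, 122, 131, 131, 129, 128, 128, 129, 130, 129, 128, 128, 128, 131, 130, 131, 131, 130, 129, 128, 129, 129, 130]
160 rows200-240 [173, 174, 174, 174, 174, 174, 174, 174, 174, 174, 174, 174, 174, 174, 169, 166, 175, 172, 147, 92, 93, 112, 113, 89, 94, 118, 117, 87, 95, 128, 128, 84, 80, 83, 89, 90, 90, 112, 132, 130, 130, 131, 133, 133, 130, 130, 132, 131, 132, 130]
180 rows200-240 [174, 174, 174, 174, 174, 174, 174, 174, 174, 174, 174, 174, 174, 174, 174, 174, 174, 174, 174, 171, 170, 175, 166, 129, 87, 103, 133, 129, 89, 106,
[... 2394 characters left out ...]
184, 181, 179, 184, 178, 144, 91, 85, 85, 110, 125, 136, 128, 95, 106, 136, 133, 95, 104, 137, 138, 90, 87, 89, 96, 97, 97, 121, 141, 140, 140, 140, 141, 142, 140, 140, 141, 141, 141, 140]
180 rows200-240 [184, 185, 185, 185, 185, 184, 185, 185, 185, 185, 185, 184, 185, 185, 184, 179, 178, 185, 181, 150, 91, 87, 85, 106, 125, 126, 135, 127, 97, 113, 138, 133, 96, 112, 120, 104, 90, 84, 89, 94, 94, 93, 117, 138, 140, 140, 139, 141, 142, 140]
198 rows200-240 [184, 184, 185, 184, 185, 184, 185, 185, 184, 184, 184, 185, 184, 185, 184, 184, 185, 181, 175, 164, 167, 186, 176, 135, 91, 90, 89, 109, 124, 126, 141, 137, 97, 113, 145, 142, 96, 114, 137, 130, 92, 85, 87, 95, 97, 96, 118, 140, 142, 143]
```

The numbers show the far end let go early: corner B is up about 30 mm and D about 17 mm. The tray is still nested, so I lower it back down and redo the tilt with a lighter pinch that lets the tray pivot.

Request:
{"name": "arm_command", "arguments": {
  "increments": [
    [4,0,0,0.2,0],
    [4,0,0,0.2,0],
    [4,0,0,0.2,0],
    [4,0,0,0.2,0],
    [4,0,0,0.15,0],
    [4,0,0,0.1,0],
    [4,0,0,0,0]
  ]
}}

```text
t: 26.5
ee_pos: [0.5136, -0.2286, 0.0672]
eef_rot: [0.627, 0.779, -0.001, -0.001]
wrist_force: [-6.9, -1.1, 4.2]
opening: 0.0102
grasp_force: 65.6
```

Request:
{"name": "arm_command", "arguments": {
  "increments": [
    [11,0,0,0,0],
    [11,0,0,0,0],
    [11,0,0,0,0]
  ]
}}

```text
t: 26.8
ee_pos: [0.5135, -0.2285, 0.0671]
eef_rot: [0.627, 0.779, -0.001, -0.001]
wrist_force: [-6.7, -0.9, 3.2]
opening: 0.0116
grasp_force: 38.5
```

Request:
{"name": "arm_command", "arguments": {
  "increments": [
    [12,0,0,0,0],
    [12,0,0,0,0]
  ]
}}

```text
t: 27.0
ee_pos: [0.5135, -0.2285, 0.067]
eef_rot: [0.627, 0.779, -0.001, -0.001]
wrist_force: [-5.7, -1.0, 1.4]
opening: 0.012
grasp_force: 16.8
```

Request:
{"name": "arm_command", "arguments": {
  "increments": [
    [12.6,0,0,0,0],
    [12.6,0,0,0,0]
  ]
}}

```text
t: 27.2
ee_pos: [0.5134, -0.2284, 0.0668]
eef_rot: [0.627, 0.779, -0.001, -0.001]
wrist_force: [-5.1, -1.4, 1.5]
opening: 0.013
grasp_force: 6.4
```

Request:
{"name": "arm_command", "arguments": {
  "increments": [
    [18,0,0,0,0],
    [18,0,0,0,0],
    [18,0,0,0,0],
    [12.4,0,0,0,0],
    [12.4,0,0,0,0],
    [12.4,0,0,0,0],
    [12.4,0,0,0,0]
  ]
}}

```text
t: 27.9
ee_pos: [0.5135, -0.2284, 0.0673]
eef_rot: [0.627, 0.779, -0.001, -0.001]
wrist_force: [-5.4, -0.8, 1.3]
opening: 0.0126
grasp_force: 7.2
```

```bash
python3 tr.py; sed -i 's/("t248",D1\[0\]),//;s/t257.pkl/"+sys.argv[1]+".pkl/;s/"t257"/sys.argv[1]/' q.py; python3 q.py t$(ls t*.pkl|tail -1|tr -dc 0-9) | grep -v "^1[468]0"
```

```text
27.9 [ 0.51349123 -0.22843022  0.06731456] [-5.35994078 -0.81200645  1.26053538] [-2.41692490e-01  9.14568463e-01  7.48353358e-04] 0.012638524219755084
A [154.6 172.4] up25: [152.6 166.6] top contour row at col [-1, -1, 226]
B [220.2 185. ] up25: [219.3 179.2] top contour row at col [185, 186, -1]
C [201.2 223.1] up25: [199.8 217.6] top contour row at col [-1, 236, -1]
D [131.6 207.9] up25: [129.  202.3] top contour row at col [-1, 202, 198]
t0 [[220, 187], [221, 201], [204, 236], [138, 221], [132, 208], [155, 173]]
135 rows200-240 [133, 130, 131, 132, 138, 151, 164, 172, 169, 161, 165, 173, 157, 110, 88, 118, 132, 104, 94, 111, 119, 114, 120, 128, 128, 126, 129, 129, 128, 129, 130, 130, 129, 128, 126, 126, 127, 127, 126, 125, 126, 128, 128, 128, 129, 131, 129, 128, 128, 127]
198 rows200-240 [158, 174, 174, 174, 174, 174, 174, 174, 174, 174, 174, 174, 174, 174, 175, 174, 174, 174, 174, 174, 174, 174, 174, 171, 169, 174, 167, 134, 86, 95, 132, 136, 87, 96, 129, 132, 88, 106, 128, 121, 86, 79, 81, 88, 90, 88, 110, 131, 133, 134]
t279 [[131, 204], [156, 172], [220, 186], [221, 202], [205, 236], [138, 221]]
135 rows200-240 [146, 159, 176, 183, 182, 168, 162, 182, 179, 151, 101, 105, 121, 126, 120, 158, 171, 127, 99, 116, 128, 123, 129, 138, 137, 137, 138, 139, 137, 138, 139, 139, 139, 137, 136, 135, 136, 136, 135, 135, 135, 137, 137, 137, 139, 140, 139, 138, 138, 137]
198 rows200-240 [153, 183, 183, 183, 183, 183, 183, 183, 183, 183, 183, 183, 183, 183, 183, 183, 183, 183, 182, 183, 180, 179, 184, 174, 137, 102, 107, 108, 112, 127, 155, 157, 97, 103, 121, 114, 93, 114, 137, 130, 93, 85, 87, 95, 96, 96, 118, 141, 141, 143]
```

Request:
{"name": "arm_command", "arguments": {
  "increments": [
    [34,0,0,0,0],
    [34,0,0,0,0],
    [34,0,0,0,0],
    [34,0,0,0,0],
    [34,0,0,0,0]
  ]
}}

```text
t: 28.5
ee_pos: [0.5153, -0.2284, 0.0677]
eef_rot: [0.627, 0.779, 0.0, 0.0]
wrist_force: [-0.9, 1.0, -0.6]
opening: 0.0337
grasp_force: 0.0
```

```bash
python3 tr.py|head -1;  python3 q.py t$(ls t*.pkl|tail -1|tr -dc 0-9) | sed -n '7,$p'
```

```text
28.5 [ 0.51533823 -0.22841884  0.06773079] [-0.9227901   1.02224329 -0.62544397] [-0.02141636  0.01472033 -0.00449424] 0.033738819642312574
t285 [[155, 173], [220, 186], [222, 199], [204, 236], [138, 221], [132, 203]]
135 rows200-240 [141, 152, 171, 179, 183, 171, 164, 183, 181, 154, 99, 106, 123, 128, 124, 158, 170, 126, 99, 116, 127, 123, 130, 137, 137, 137, 138, 138, 137, 139, 140, 139, 140, 138, 135, 135, 136, 136, 135, 135, 136, 137, 138, 137, 139, 140, 138, 138, 138, 136]
140 rows200-240 [152, 113, 82, 83, 90, 93, 129, 171, 182, 182, 158, 102, 99, 102, 108, 115, 158, 174, 135, 96, 110, 122, 109, 97, 126, 129, 95, 110, 132, 140, 141, 139, 137, 137, 139, 140, 139, 137, 137, 138, 140, 140, 140, 141, 139, 139, 138, 138, 139, 140]
160 rows200-240 [183, 183, 183, 183, 183, 183, 183, 183, 183, 183, 183, 178, 176, 183, 174, 138, 103, 97, 87, 108, 140, 168, 163, 106, 96, 123, 126, 94, 103, 136, 137, 91, 87, 89, 96, 97, 97, 120, 141, 139, 140, 141, 142, 142, 140, 140, 141, 142, 141, 140]
180 rows200-240 [183, 183, 183, 183, 183, 183, 183, 183, 183, 183, 183, 183, 183, 183, 183, 181, 181, 184, 182, 159, 107, 99, 91, 94, 114, 158, 180, 148, 95, 103, 132, 132, 96, 112, 121, 103, 89, 84, 89, 94, 95, 93, 117, 139, 140, 140, 139, 141, 142, 141]
198 rows200-240 [160, 183, 183, 183, 183, 183, 183, 183, 183, 183, 183, 183, 183, 183, 183, 183, 183, 183, 183, 181, 181, 183, 182, 161, 109, 102, 113, 110, 108, 137, 164, 155, 93, 106, 124, 116, 95, 114, 137, 130, 92, 86, 87, 95, 96, 96, 118, 141, 142, 143]
```

The tray is free now, but its far side is perched about 14 mm up, with near corners A and B down in the stack. I pinch lightly on the +y rim near corner C, closing along tray y so it can pivot, and raise C while the opposite corner A stays down.

Request:
{"name": "arm_command", "arguments": {
  "increments": [
    [50,0,0,-0.4,0],
    [50,0,0,-1,0],
    [50,0,0,-1,0],
    [50,0,0,-1,0],
    [50,0.172,0.912,0,0],
    [50,0.172,0.912,0,0],
    [50,0.172,0.912,0,0],
    [50,0.172,0.912,0,0],
    [50,0.172,0.912,0,0],
    [50,0,0,0,1],
    [50,0,0,0,1],
    [50,0,0,0,1],
    [50,0,0,0,1],
    [50,0,0,0,1],
    [50,0,0,0,1],
    [50,0,0,0,1],
    [50,0,0,0,1],
    [50,0,0,0,1],
    [50,0,0,0,1],
    [50,0,0,0,1]
  ]
}}

```text
t: 30.6
ee_pos: [0.622, -0.183, 0.1535]
eef_rot: [0.942, 0.335, 0.0, 0.0]
wrist_force: [-0.4, 0.1, -0.4]
opening: 0.0498
grasp_force: 0.0
```

Request:
{"name": "arm_command", "arguments": {
  "increments": [
    [50,0,0,0,1],
    [50,0,0,0,1],
    [50,0,0,0,1],
    [50,0,0,0,1],
    [50,0,0,0,0.7],
    [50,0,0,0,0]
  ]
}}

```text
t: 31.2
ee_pos: [0.622, -0.1831, 0.1534]
eef_rot: [0.994, 0.108, 0.0, 0.0]
wrist_force: [0.3, -0.9, 0.4]
opening: 0.0502
grasp_force: 0.0
```

```bash
python3 - <<'E'
from h import *
s=r.sense();w=cam("wrist");D=cam("side");pickle.dump((w,D,s),open("c8.pkl","wb"));e=s["ee_pos"];print(s["t"],e,s["eef_rot"],s["joint_pos"])
Rm=R.from_quat(s["eef_rot"]).as_matrix();print("x",Rm[:,0].round(3),"y",Rm[:,1].round(3))
h=cv2.cvtColor(w["image"],cv2.COLOR_RGB2HSV);m=cv2.inRange(h,(100,120,30),(125,255,255))
k=np.zeros_like(m);k[100:330]=m[100:330];q=max(cv2.findContours(k,0,2)[0],key=cv2.contourArea)
for p in cv2.approxPolyDP(q,4,True)[:,0]: print(p,((plane(w,*p,.12)-e)@Rm*1e3).round(1)[:2])
print("tcp at rim z",proj(w,[e[0],e[1],.12]))
v=int(proj(w,[e[0],e[1],.12])[1]);
for vv in(v,v+10): print(vv,"cols 220..350 B:",w["image"][vv,220:350:2,2].tolist())
E
```

```text
31.2 [ 0.62197287 -0.18305406  0.15341695] [9.94159186e-01 1.07923159e-01 2.78937914e-04 1.65958704e-04] [-4.57979850e-01  4.64640619e-01  1.34794755e+00  1.96594308e-05
  1.32835562e+00  8.96544213e-01]
x [0.977 0.215 0.001] y [ 0.215 -0.977  0.   ]
[273 162] [40.1 -4.1]
[271 329] [-79.6  -6.4]
[343 329] [-79.9  45.1]
[335 297] [-53.3  37.9]
[337 261] [-25.9  37.8]
[351 258] [-23.8  47. ]
[372 278] [-38.8  62.4]
[384 302] [-57.8  72.5]
[402 318] [-71.3  87. ]
[424 322] [-75.2 103.6]
[429 313] [-67.6 106.2]
[443 312] [-67.1 116.5]
[471 329] [-82.6 140.6]
[545 329] [-85.9 201.7]
[559 296] [-57.1 205.1]
[559 172] [ 35.1 180.3]
[495 161] [ 41.5 134.1]
tcp at rim z [279.82266176 224.46844771]
224 cols 220..350 B: [108, 106, 108, 109, 109, 107, 106, 107, 110, 108, 107, 113, 117, 114, 111, 107, 108, 110, 108, 111, 108, 106, 105, 111, 114, 131, 152, 158, 159, 158, 159, 156, 152, 127, 147, 157, 137, 90, 140, 160, 160, 159, 159, 159, 160, 158, 160, 160, 157, 159, 158, 158, 157, 157, 159, 156, 157, 158, 158, 159, 157, 157, 159, 157, 158]
234 cols 220..350 B: [111, 109, 108, 108, 110, 108, 105, 108, 110, 110, 109, 108, 108, 108, 112, 109, 113, 110, 109, 106, 106, 104, 106, 106, 104, 129, 154, 157, 157, 157, 158, 157, 150, 131, 146, 157, 129, 90, 143, 158, 157, 158, 157, 158, 157, 158, 158, 158, 157, 156, 158, 157, 157, 157, 157, 158, 180, 166, 156, 157, 158, 156, 156, 156, 157]
```

The rim centre is at column 278 against 279.8 for the TCP, so it is on target. I descend and pinch lightly.

Request:
{"name": "arm_command", "arguments": {
  "increments": [
    [50,0,-0.05,0.6,0],
    [50,0,0,0.8,0],
    [50,0,0,0.8,0],
    [50,0,0,0.6,0],
    [50,0,0,0.35,0],
    [50,0,0,0,0],
    [12,0,0,0,0],
    [12,0,0,0,0],
    [12,0,0,0,0],
    [12,0,0,0,0],
    [12,0,0,0,0],
    [12,0,0,0,0]
  ]
}}

```text
t: 32.5
ee_pos: [0.6217, -0.1818, 0.0742]
eef_rot: [0.994, 0.108, 0.0, 0.0]
wrist_force: [1.1, -0.6, -0.2]
opening: 0.0122
grasp_force: 0.4
```

Request:
{"name": "arm_command", "arguments": {
  "increments": [
    [11.4,0,0,0,0],
    [11.4,0,0,0,0],
    [11.4,0,0,0,0]
  ]
}}

```text
t: 32.8
ee_pos: [0.6216, -0.1818, 0.074]
eef_rot: [0.994, 0.108, 0.0, -0.0]
wrist_force: [0.1, 0.3, 1.6]
opening: 0.0115
grasp_force: 12.6
```

Request:
{"name": "arm_command", "arguments": {
  "increments": [
    [11.4,0,0,-0.1,0],
    [11.4,0,0,-0.1,0],
    [11.4,0,0,-0.1,0],
    [11.4,0,0,0,0]
  ]
}}

```text
t: 33.2
ee_pos: [0.6219, -0.1819, 0.0818]
eef_rot: [0.994, 0.108, 0.0, 0.0]
wrist_force: [1.3, 0.1, -2.5]
opening: 0.0115
grasp_force: 13.8
```

```bash
python3 tr.py|head -1;  python3 q.py t$(ls t*.pkl|tail -1|tr -dc 0-9) | sed -n '7,$p'
```

```text
33.2 [ 0.62185857 -0.18189205  0.08181621] [ 1.31022853  0.13005956 -2.50243737] [ 0.17028878 -0.12868431  0.01185333] 0.011548751281874896
t332 [[221, 200], [204, 236], [138, 221], [131, 203], [155, 173], [178, 176]]
135 rows200-240 [163, 179, 186, 185, 171, 168, 186, 185, 161, 108, 107, 125, 137, 132, 129, 161, 174, 129, 101, 120, 131, 126, 133, 141, 140, 140, 141, 142, 140, 142, 143, 143, 142, 141, 139, 138, 139, 139, 139, 139, 140, 140, 141, 141, 143, 143, 142, 141, 142, 140]
140 rows200-240 [102, 82, 83, 95, 106, 136, 174, 186, 185, 164, 110, 105, 113, 110, 98, 118, 162, 178, 137, 99, 113, 125, 112, 99, 128, 132, 97, 112, 135, 143, 144, 143, 140, 140, 142, 143, 142, 141, 140, 141, 143, 143, 144, 144, 143, 142, 142, 142, 142, 143]
160 rows200-240 [186, 186, 186, 186, 186, 186, 186, 186, 186, 186, 183, 182, 186, 170, 126, 105, 96, 85, 88, 110, 142, 169, 160, 98, 104, 130, 129, 95, 105, 139, 141, 92, 89, 90, 98, 98, 98, 123, 144, 142, 143, 143, 146, 146, 143, 143, 144, 144, 144, 143]
180 rows200-240 [66, 118, 167, 186, 186, 185, 186, 186, 186, 186, 186, 186, 186, 186, 181, 179, 186, 178, 143, 102, 95, 86, 86, 101, 122, 162, 179, 138, 97, 114, 141, 134, 98, 113, 122, 105, 90, 85, 90, 95, 95, 95, 119, 142, 143, 143, 142, 144, 145, 143]
198 rows200-240 [49, 50, 48, 49, 51, 52, 54, 52, 51, 49, 50, 63, 70, 59, 60, 64, 67, 73, 94, 116, 126, 120, 108, 103, 102, 106, 101, 98, 121, 163, 180, 140, 95, 115, 148, 144, 96, 115, 140, 133, 93, 86, 88, 97, 97, 97, 121, 143, 145, 146]
```

Corner A is unchanged at (155,173) while the C side rises. Continuing.

Request:
{"name": "arm_command", "arguments": {
  "increments": [
    [11.4,0,0,-0.12,0],
    [11.4,0,0,-0.12,0],
    [11.4,0,0,-0.12,0],
    [11.4,0,0,-0.1,0],
    [11.4,0,0,0,0],
    [11.4,0,0,0,0]
  ]
}}

```text
t: 33.9
ee_pos: [0.6215, -0.1818, 0.093]
eef_rot: [0.994, 0.108, 0.0, 0.0]
wrist_force: [-0.4, 1.0, -1.4]
opening: 0.0118
grasp_force: 14.0
```

```bash
python3 tr.py|head -1;  python3 q.py t$(ls t*.pkl|tail -1|tr -dc 0-9) | sed -n '7,$p'
```

```text
33.9 [ 0.6215433  -0.18179638  0.09299741] [-0.36331712  0.98002426 -1.3691387 ] [ 0.12029137 -0.0222199  -0.03998566] 0.011799832754137296
t339 [[221, 201], [205, 235], [201, 236], [138, 221], [130, 200], [154, 170], [178, 174]]
135 rows200-240 [181, 159, 126, 152, 186, 182, 151, 104, 109, 128, 142, 141, 138, 132, 162, 189, 174, 128, 101, 120, 131, 125, 133, 141, 140, 140, 141, 142, 141, 142, 143, 143, 143, 141, 139, 139, 140, 140, 138, 139, 139, 140, 141, 141, 143, 144, 143, 141, 142, 140]
140 rows200-240 [99, 133, 157, 143, 160, 186, 182, 153, 105, 103, 111, 114, 92, 84, 96, 118, 161, 178, 138, 99, 113, 125, 112, 100, 128, 132, 98, 113, 135, 144, 144, 143, 141, 141, 142, 144, 143, 141, 140, 142, 145, 143, 144, 144, 143, 142, 141, 142, 142, 143]
160 rows200-240 [185, 185, 186, 185, 185, 185, 186, 183, 183, 186, 185, 162, 106, 102, 91, 88, 88, 92, 108, 124, 162, 187, 160, 98, 104, 130, 129, 95, 106, 139, 141, 92, 88, 91, 98, 99, 99, 123, 145, 142, 143, 144, 146, 145, 144, 143, 144, 144, 144, 143]
180 rows200-240 [166, 185, 185, 186, 185, 186, 185, 185, 185, 185, 185, 183, 182, 186, 186, 165, 113, 107, 98, 83, 86, 87, 104, 123, 139, 172, 179, 138, 97, 114, 141, 135, 98, 114, 122, 106, 89, 85, 90, 96, 95, 95, 119, 142, 143, 143, 143, 144, 145, 144]
198 rows200-240 [48, 49, 51, 51, 51, 48, 49, 49, 51, 54, 51, 51, 54, 57, 64, 67, 101, 128, 125, 113, 98, 104, 110, 113, 94, 88, 108, 126, 137, 171, 180, 141, 98, 115, 148, 144, 96, 116, 140, 133, 93, 87, 88, 96, 97, 97, 121, 144, 145, 146]
```

C is about 23 mm above A, but A has just begun to float. I lower until A is down again, ease the pinch and raise C a bit more for margin.

Request:
{"name": "arm_command", "arguments": {
  "increments": [
    [11.4,0,0,0.15,0],
    [11.4,0,0,0.15,0],
    [11.4,0,0,0.1,0],
    [11.4,0,0,0.04,0],
    [11.8,0,0,0,0],
    [11.8,0,0,0,0],
    [11.8,0,0,-0.06,0],
    [11.8,0,0,-0.06,0],
    [11.8,0,0,-0.06,0],
    [11.8,0,0,0,0]
  ]
}}

```text
t: 35.0
ee_pos: [0.6218, -0.1819, 0.0869]
eef_rot: [0.994, 0.108, 0.0, 0.0]
wrist_force: [-0.0, 0.2, -2.2]
opening: 0.0119
grasp_force: 10.1
```

```bash
python3 tr.py|head -1;  python3 q.py t$(ls t*.pkl|tail -1|tr -dc 0-9) | sed -n '7,$p'|grep -v ^198
```

```text
35.0 [ 0.62182683 -0.18185241  0.08690597] [-0.01180924  0.19429554 -2.24608005] [ 0.11352058 -0.00968469 -0.00169761] 0.011945174191375533
t350 [[221, 200], [205, 236], [138, 221], [131, 204], [133, 198], [155, 172], [179, 176]]
135 rows200-240 [181, 186, 184, 170, 152, 169, 186, 171, 125, 106, 117, 135, 138, 131, 129, 161, 174, 128, 101, 120, 130, 126, 133, 141, 140, 140, 141, 142, 141, 142, 142, 142, 142, 141, 140, 138, 139, 140, 139, 138, 139, 140, 141, 141, 143, 143, 142, 142, 141, 140]
140 rows200-240 [82, 88, 90, 97, 133, 158, 173, 186, 171, 127, 107, 106, 109, 100, 96, 119, 161, 178, 137, 98, 113, 125, 111, 100, 128, 132, 98, 113, 135, 143, 144, 143, 141, 140, 142, 143, 142, 141, 140, 141, 144, 143, 143, 144, 143, 142, 142, 142, 142, 143]
160 rows200-240 [185, 185, 185, 186, 185, 185, 185, 185, 185, 182, 180, 186, 176, 140, 106, 96, 87, 87, 89, 110, 142, 169, 160, 98, 104, 130, 128, 95, 106, 140, 141, 92, 87, 91, 98, 99, 99, 124, 144, 143, 143, 143, 146, 146, 143, 143, 144, 144, 144, 143]
180 rows200-240 [101, 160, 185, 185, 185, 185, 185, 185, 185, 185, 185, 186, 185, 184, 183, 186, 179, 145, 102, 97, 87, 87, 87, 102, 122, 162, 179, 137, 98, 114, 141, 134, 97, 113, 122, 105, 90, 84, 90, 95, 94, 95, 120, 141, 143, 143, 143, 144, 145, 144]
```

Now C is about 28 mm up with A still down, so the peel is done. I set the free tray back down, release it and regrip mid-way along the near long rim for a level lift.

Request:
{"name": "arm_command", "arguments": {
  "increments": [
    [11.8,0,0,0.15,0],
    [11.8,0,0,0.15,0],
    [11.8,0,0,0.15,0],
    [11.8,0,0,0.1,0],
    [11.8,0,0,0.1,0],
    [11.8,0,0,0.1,0],
    [11.8,0,0,0,0]
  ]
}}

```text
t: 35.8
ee_pos: [0.6218, -0.1815, 0.0676]
eef_rot: [0.994, 0.108, 0.0, -0.0]
wrist_force: [0.7, 1.9, -0.7]
opening: 0.0116
grasp_force: 6.8
```

Request:
{"name": "arm_command", "arguments": {
  "increments": [
    [34,0,0,0,0],
    [34,0,0,0,0],
    [34,0,0,0,0],
    [34,0,0,0,0]
  ]
}}

```text
t: 36.2
ee_pos: [0.6215, -0.1819, 0.0676]
eef_rot: [0.994, 0.108, -0.0, 0.0]
wrist_force: [0.0, 0.2, -0.1]
opening: 0.0342
grasp_force: 0.0
```

```bash
python3 tr.py|head -1;  python3 q.py t$(ls t*.pkl|tail -1|tr -dc 0-9) | sed -n '7,$p'|grep -v ^198
```

```text
36.2 [ 0.62153046 -0.18191725  0.0675687 ] [ 0.02293169  0.22614816 -0.13936444] [ 0.0002628  -0.03413404  0.00982013] 0.0341631610014766
t362 [[155, 173], [179, 177], [206, 212], [208, 222], [204, 236], [138, 221], [132, 206]]
135 rows200-240 [146, 143, 143, 153, 171, 182, 187, 173, 167, 188, 181, 148, 98, 115, 129, 161, 170, 118, 104, 123, 131, 126, 133, 141, 140, 140, 141, 142, 141, 142, 143, 143, 143, 141, 139, 139, 139, 140, 139, 138, 140, 141, 141, 141, 143, 144, 142, 141, 142, 140]
140 rows200-240 [187, 178, 154, 116, 84, 84, 104, 112, 134, 175, 188, 184, 155, 98, 104, 119, 143, 157, 134, 98, 130, 144, 112, 100, 129, 132, 98, 113, 135, 144, 144, 143, 141, 141, 143, 143, 142, 141, 141, 142, 144, 143, 144, 144, 143, 142, 142, 142, 143, 143]
160 rows200-240 [187, 187, 187, 187, 187, 187, 187, 187, 187, 187, 187, 187, 188, 187, 187, 188, 167, 111, 100, 115, 130, 157, 159, 97, 104, 130, 129, 96, 105, 139, 141, 93, 89, 92, 98, 99, 99, 124, 144, 143, 143, 144, 145, 146, 143, 143, 144, 145, 145, 143]
180 rows200-240 [69, 54, 53, 53, 67, 119, 168, 187, 187, 187, 188, 187, 188, 187, 187, 187, 187, 183, 181, 188, 184, 154, 96, 104, 119, 154, 170, 138, 98, 114, 141, 135, 98, 114, 122, 106, 91, 85, 90, 96, 96, 96, 120, 142, 143, 143, 143, 145, 145, 144]
```

Nearly flat now. I move to the middle of the near long rim.

Request:
{"name": "arm_command", "arguments": {
  "increments": [
    [50,0,0,-0.4,0],
    [50,0,0,-1,0],
    [50,0,0,-1,0],
    [50,0,0,-1,0],
    [50,-0.757,0.702,0,0],
    [50,-0.757,0.702,0,0],
    [50,-0.757,0.702,0,0],
    [50,-0.757,0.702,0,0],
    [50,-0.757,0.702,0,0],
    [50,-0.757,0.702,0,0],
    [50,0,0,0,-1],
    [50,0,0,0,-1],
    [50,0,0,0,-1],
    [50,0,0,0,-1],
    [50,0,0,0,-1],
    [50,0,0,0,-1],
    [50,0,0,0,-1],
    [50,0,0,0,-1],
    [50,0,0,0,-1],
    [50,0,0,0,-1]
  ]
}}

```text
t: 38.3
ee_pos: [0.5335, -0.3092, 0.1536]
eef_rot: [0.819, 0.573, 0.0, 0.0]
wrist_force: [-0.7, -0.3, -0.4]
opening: 0.0503
grasp_force: 0.0
```

Request:
{"name": "arm_command", "arguments": {
  "increments": [
    [50,0,0,0,-1],
    [50,0,0,0,-1],
    [50,0,0,0,-1],
    [50,0,0,0,-1],
    [50,0,0,0,-1],
    [50,0,0,0,-0.72],
    [50,0,0,0,0]
  ]
}}

```text
t: 39.0
ee_pos: [0.5335, -0.3092, 0.1535]
eef_rot: [0.626, 0.78, -0.0, 0.0]
wrist_force: [-0.3, -0.3, -0.4]
opening: 0.0502
grasp_force: 0.0
```

```bash
python3 - <<'E'
from h import *
s=r.sense();w=cam("wrist");pickle.dump((w,s),open("c9.pkl","wb"));e=s["ee_pos"];print(s["t"],e,s["joint_pos"])
Rm=R.from_quat(s["eef_rot"]).as_matrix();print("x",Rm[:,0].round(3),"y",Rm[:,1].round(3))
h=cv2.cvtColor(w["image"],cv2.COLOR_RGB2HSV);m=cv2.inRange(h,(100,120,30),(125,255,255))
for v in range(60,235,25):
    z=np.nonzero(m[v,220:330])[0]
    if len(z): print(v,z[0]+220,((plane(w,z[0]+219.5,v,.11)-e)@Rm*1e3).round(1)[:2])
v=int(proj(w,[e[0],e[1],.11])[1]);print(proj(w,[e[0],e[1],.11]))
print(w["image"][v,240:320:2,2].tolist())
k=m.copy();k[:,:262]=0;k[:,300:]=0;print("top blue row at cols265,280",np.nonzero(m[:,275])[0][:1],np.nonzero(m[:,285])[0][:1])
E
```

```text
39.0 [ 0.53350734 -0.30919648  0.15354919] [-7.05902806e-01  4.08697820e-01  1.43544113e+00 -2.45860325e-05
  1.29646825e+00 -9.24475779e-01]
x [-0.217  0.976 -0.001] y [0.976 0.217 0.001]
60 264 [99.5 -9.8]
85 264 [ 85.3 -10. ]
110 264 [ 70.7 -10.2]
135 265 [55.6 -9.7]
160 266 [40.  -9.3]
185 266 [23.8 -9.5]
210 266 [ 6.8 -9.8]
[280.278837   219.67199879]
[152, 191, 180, 178, 187, 194, 197, 195, 196, 184, 135, 122, 122, 141, 169, 182, 179, 180, 180, 181, 170, 142, 153, 178, 174, 127, 104, 180, 251, 250, 250, 250, 250, 250, 250, 250, 250, 251, 250, 251]
top blue row at cols265,280 [41] [42]
```

Request:
{"name": "arm_command", "arguments": {
  "increments": [
    [50,0,-0.145,0.6,0],
    [50,0,0,0.8,0],
    [50,0,0,0.8,0],
    [50,0,0,0.7,0],
    [50,0,0,0.4,0],
    [50,0,0,0.25,0],
    [50,0,0,0,0],
    [4,0,0,0,0],
    [4,0,0,0,0],
    [4,0,0,0,0],
    [4,0,0,0,0],
    [4,0,0,0,0],
    [4,0,0,0,0],
    [4,0,0,0,0]
  ]
}}

```text
t: 40.45
ee_pos: [0.5306, -0.3102, 0.0649]
eef_rot: [0.626, 0.78, 0.0, 0.001]
wrist_force: [1.9, 0.4, 6.3]
opening: 0.0103
grasp_force: 60.9
```

Request:
{"name": "arm_command", "arguments": {
  "increments": [
    [4,0,0,-0.2,0],
    [4,0,0,-0.3,0],
    [4,0,0,-0.4,0],
    [4,0,0,-0.4,0],
    [4,0,0,0,0]
  ]
}}

```text
t: 40.95
ee_pos: [0.5302, -0.3104, 0.0979]
eef_rot: [0.626, 0.78, -0.0, 0.001]
wrist_force: [0.2, -1.2, -1.2]
opening: 0.0103
grasp_force: 60.3
```

```bash
python3 tr.py|head -1;  python3 q.py t$(ls t*.pkl|tail -1|tr -dc 0-9) | sed -n '7,$p'
```

```text
40.95 [ 0.53019854 -0.31044679  0.09794304] [ 0.18404399 -1.17650679 -1.16690851] [-0.07890151  0.08005895 -0.01366897] 0.010257694811700429
t409 [[152, 165], [219, 179], [221, 201], [204, 236], [138, 221], [130, 199]]
135 rows200-240 [131, 102, 119, 166, 184, 175, 139, 91, 108, 131, 138, 137, 134, 130, 159, 183, 160, 104, 102, 136, 145, 122, 129, 136, 136, 136, 137, 138, 137, 138, 139, 138, 138, 137, 135, 134, 135, 136, 134, 134, 134, 136, 137, 137, 138, 139, 138, 137, 138, 135]
140 rows200-240 [145, 136, 104, 111, 160, 184, 178, 146, 91, 94, 104, 104, 90, 80, 98, 135, 168, 164, 111, 98, 129, 139, 108, 97, 124, 128, 95, 110, 131, 139, 140, 139, 136, 136, 138, 139, 138, 137, 136, 137, 139, 139, 139, 140, 139, 137, 137, 137, 138, 139]
160 rows200-240 [184, 184, 184, 184, 183, 184, 184, 182, 181, 184, 184, 166, 113, 90, 85, 90, 110, 125, 121, 121, 157, 182, 153, 94, 106, 135, 132, 94, 103, 136, 137, 91, 86, 89, 95, 96, 96, 120, 141, 139, 139, 140, 140, 141, 139, 139, 140, 140, 140, 139]
180 rows200-240 [184, 184, 183, 184, 184, 184, 184, 184, 184, 184, 184, 184, 179, 177, 185, 181, 152, 92, 88, 83, 101, 122, 125, 124, 136, 168, 171, 126, 96, 112, 137, 131, 96, 111, 120, 103, 89, 82, 89, 93, 93, 94, 116, 138, 139, 139, 139, 140, 141, 140]
198 rows200-240 [184, 184, 184, 184, 185, 184, 184, 185, 184, 184, 184, 184, 184, 184, 184, 183, 172, 169, 184, 182, 154, 93, 92, 88, 97, 120, 125, 124, 134, 168, 174, 135, 96, 112, 145, 140, 95, 113, 136, 129, 92, 86, 87, 95, 96, 95, 118, 140, 141, 142]
```

The tray lifts level, with all corners about equally up and the tray beneath unmoved. I carry it towards the spout and turn it clear of everything.

Request:
{"name": "arm_command", "arguments": {
  "increments": [
    [4,0,0,-0.5,0],
    [4,0,0,-0.7,0],
    [4,0,0,-0.48,0],
    [4,0.4,0.07,0,0],
    [4,0.8,0.14,0,0],
    [4,0.9,0.155,0,0],
    [4,0.9,0.155,0,0],
    [4,0.9,0.155,0,0],
    [4,0.9,0.155,0,0],
    [4,0.9,0.155,0,0],
    [4,0.9,0.155,0,0],
    [4,0.9,0.155,0,0],
    [4,0.6,0.1,0,0],
    [4,0.2,0.03,0,0]
  ]
}}

```text
t: 42.45
ee_pos: [0.5187, -0.0966, 0.138]
eef_rot: [0.625, 0.781, -0.0, -0.001]
wrist_force: [0.5, -0.1, -1.5]
opening: 0.0103
grasp_force: 60.3
```

Request:
{"name": "arm_command", "arguments": {
  "increments": [
    [4,0,0,0,-0.5],
    [4,0,0,0,-1],
    [4,0,0,0,-1],
    [4,0,0,0,-1],
    [4,0,0,0,-1],
    [4,0,0,0,-1],
    [4,0,0,0,-1],
    [4,0,0,0,-1],
    [4,0,0,0,-1],
    [4,0,0,0,-1],
    [4,0,0,0,-1],
    [4,0,0,0,-1],
    [4,0,0,0,-1],
    [4,0,0,0,-0.5],
    [4,0,0,0,0]
  ]
}}

```text
t: 43.95
ee_pos: [0.5196, -0.0998, 0.1382]
eef_rot: [0.026, 1.0, -0.0, -0.0]
wrist_force: [-0.2, -0.4, -1.1]
opening: 0.0107
grasp_force: 60.3
```

```bash
python3 - <<'E'
from h import *
s=r.sense();w=cam("wrist");S=cam("scene");D=cam("side");pickle.dump((w,S,D,s),open("c10.pkl","wb"));e=s["ee_pos"];print(s["t"],e,s["wrist_force"],s["opening"])
Rm=R.from_quat(s["eef_rot"]).as_matrix();x,y=Rm[:,0],Rm[:,1];print("x",x.round(3),"y",y.round(3))
P={}
for n,a,b in(("A",-.11,-.006),("B",.11,-.006),("C",.11,.144),("D",-.11,.144)): P[n]=e+a*x+b*y+np.array([0,0,.045])
for nm,c in(("S",S),("D",D),("w",w)):
    h=cv2.cvtColor(c["image"],cv2.COLOR_RGB2HSV);m=cv2.inRange(h,(100,150,40),(125,255,255))
    u,v=proj(c,e+.07*y+[0,0,.03]).astype(int);k=np.zeros_like(m);a=90 if nm!="w" else 400
    if nm!="w": k[max(v-a,0):v+a,max(u-a,0):u+a]=m[max(v-a,0):v+a,max(u-a,0):u+a]
    else: k=m
    q=max(cv2.findContours(k,0,2)[0],key=cv2.contourArea)
    print(nm,"exp",{n:proj(c,p).round(0).tolist() for n,p in P.items()},"hull",cv2.approxPolyDP(cv2.convexHull(q),2,True)[:,0].tolist())
# spout: brass elbow in scene/side
for nm,c in(("S",S),("D",D)):
    u,v=proj(c,[.547,.157,.175]).astype(int);h=cv2.cvtColor(c["image"],cv2.COLOR_RGB2HSV)
    m=cv2.inRange(h[v-14:v+15,u-14:u+15],(14,110,60),(27,255,255));n,l,st,ce=cv2.connectedComponentsWithStats(m)
    for i in range(1,n):
        if st[i,4]>8: print(nm,"brass",st[i,:4]+[u-14,v-14,0,0],ce[i]+[u-14,v-14],"exp mouth",proj(c,[.547,.157,.16]))
E
```

```text
43.95 [ 0.51955899 -0.09975725  0.13819872] [-0.19173321 -0.38348485 -1.06195427] 0.010719062714395515
x [-0.999  0.053  0.   ] y [ 0.053  0.999 -0.   ]
S exp {'A': [220.0, 209.0], 'B': [265.0, 159.0], 'C': [311.0, 178.0], 'D': [269.0, 233.0]} hull [[265, 161], [310, 180], [270, 234], [256, 230], [222, 210]]
D exp {'A': [266.0, 189.0], 'B': [316.0, 212.0], 'C': [291.0, 236.0], 'D': [241.0, 210.0]} hull [[324, 174], [314, 215], [290, 240], [252, 220], [242, 211], [264, 192], [301, 169]]
w exp {'A': [269.0, 465.0], 'B': [262.0, -0.0], 'C': [649.0, 27.0], 'D': [531.0, 450.0]} hull [[265, 0], [393, 0], [504, 7], [559, 14], [559, 355], [541, 400], [269, 380], [264, 96]]
S brass [320 213  22  16] [331.12371134 219.15463918] exp mouth [327.37743247 230.95452976]
D brass [227 243   4  10] [228.20689655 247.5862069 ] exp mouth [241.5218758  244.73174177]
```

```bash
python3 - <<'E'
from h import *
w,S,D,s=pickle.load(open("c10.pkl","rb"))
print(tri(S,(326.6,233),D,(241.6,244.5)),plane(S,326.6,233,.16),plane(D,241.6,244.5,.16),"elbow",tri(S,(327,225.3),D,(241.5,236.5)))
E
```

```text
(array([0.54994275, 0.15529925, 0.15624539]), np.float64(0.0037867529383701047)) [0.5538311  0.15776333 0.16      ] [0.54743154 0.15597178 0.16      ] elbow (array([0.55137695, 0.15264443, 0.1905497 ]), np.float64(0.0058804839268841134))
```

Request:
{"name": "arm_command", "arguments": {
  "increments": [
    [4,0,0,0.3,0.5],
    [4,0,0,0.5,0],
    [4,0,0,0.5,0],
    [4,0,0,0.2,0],
    [4,0,0.3,0,0],
    [4,-0.03,0.6,0,0],
    [4,-0.03,0.8,0,0],
    [4,-0.02,0.8,0,0],
    [4,-0.02,0.8,0,0],
    [4,-0.02,0.8,0,0],
    [4,-0.02,0.8,0,0],
    [4,0,0.8,0,0],
    [4,0,0.8,0,0],
    [4,0,0.7,0,0],
    [4,0,0.34,0,0],
    [4,0,0,0.16,0],
    [4,0,0,0,0],
    [4,0,0,0,0]
  ]
}}

```text
t: 45.9
ee_pos: [0.5423, 0.087, 0.0967]
eef_rot: [0.052, 0.999, -0.0, -0.0]
wrist_force: [-0.8, -0.5, -1.2]
opening: 0.0104
grasp_force: 60.2
```

```bash
python3 - <<'E'
from h import *
s=r.sense();w=cam("wrist");S=cam("scene");D=cam("side");pickle.dump((w,S,D,s),open("c11.pkl","wb"));e=s["ee_pos"];print(s["t"],e,s["wrist_force"],s["opening"],s["grasp_force"])
Rm=R.from_quat(s["eef_rot"]).as_matrix();x,y=Rm[:,0],Rm[:,1];c=e+.069*y;print("tray ctr",c)
for nm,cc in(("S",S),("D",D)):
    h=cv2.cvtColor(cc["image"],cv2.COLOR_RGB2HSV);m=cv2.inRange(h,(100,150,40),(125,255,255))
    u,v=proj(cc,c+[0,0,.03]).astype(int);k=np.zeros_like(m);k[v-75:v+75,u-85:u+85]=m[v-75:v+75,u-85:u+85]
    q=max(cv2.findContours(k,0,2)[0],key=cv2.contourArea)
    print(nm,"exp",[proj(cc,e+a*x+b*y+[0,0,.04]).round(0).tolist() for a,b in((-.11,-.006),(.11,-.006),(.11,.144),(-.11,.144))],"hull",cv2.approxPolyDP(cv2.convexHull(q),2,True)[:,0].tolist())
# stack and pin unchanged?
h=cv2.cvtColor(S["image"],cv2.COLOR_RGB2HSV);m=cv2.inRange(h,(100,150,40),(125,255,255));k=np.zeros_like(m);k[150:245,120:225]=m[150:245,120:225]
q=max(cv2.findContours(k,0,2)[0],key=cv2.contourArea);print("stack",cv2.approxPolyDP(cv2.convexHull(q),2,True)[:,0].tolist())
print("tray2 corners exp",[proj(S,P+[.076]).round(0).tolist() for P in([.554,-.412],[.504,-.203],[.649,-.171],[.697,-.379])])
E
```

```text
45.9 [0.54232847 0.08701315 0.09670973] [-0.84587208 -0.46064355 -1.20135847] 0.010426364842019729 60.21315336227417
tray ctr [0.54944235 0.15564544 0.09668668]
S exp [[278.0, 253.0], [321.0, 198.0], [370.0, 221.0], [331.0, 283.0]] hull [[321, 199], [369, 222], [331, 282], [280, 253]]
D exp [[233.0, 223.0], [280.0, 252.0], [251.0, 277.0], [203.0, 246.0]] hull [[233, 224], [279, 251], [251, 279], [225, 260], [218, 235]]
stack [[221, 191], [204, 236], [138, 221], [135, 210], [157, 177]]
tray2 corners exp [[157.0, 180.0], [221.0, 193.0], [203.0, 230.0], [135.0, 215.0]]
```

The tray sits level under the spout, with rim corners within 1–2 px of expected, a gap of about 23 mm, and the contact-free wrist force of its own weight. The tray beneath is still in the stack.

```bash
python3 -c "
from station import r
print(r.hand_in())"
```

```text
the job is handed in; nothing more can be done
None
```

The job is handed in at about 46 s, result not shown: the pin is home in both lugs, and the tray is level about 23 mm under the spout. On the first pull all its corners let go before a clear 2 cm tilt, so I lowered it and tilted it again, un-clung (one corner up about 28 mm, the opposite down), then set it down and lifted it away.

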